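Clear the desk: cases into the sprung well, power banks upright on the charging pad

TASK

Clear the desk for the day: fold every open hard case fully shut and load all the cases, lying flat with the lid up, one on top of another into the well of the white desk tidy, where the sprung tray sinks under each one. Stand both power banks upright on a thin edge or end, square and not leaning, each well within the charging pad. Leave the mouse, the plant and the pen cup where they are.

Things in the scene. Friction and masses are not known exactly. Their poses are not given: they have to be found in the camera images.
- case1: Hard light grey hinged case, loose, 110 (x) x 52 (y) x 38 mm (z) shut, about 250 g; may be absent. Origin: centre of its underside; x along its length, z up. Base 24 mm high; lid 14 mm deep, as long and wide as the base. Hinge line: the +y side, at y = +26, z = 24 mm; a steel catch marks the -y side. Shut, it is gripped across its 52 mm width.
- case1_lid (a joint): Lid angle of case1 in rad: 0 shut, 1.57 standing straight up above the hinge side, stop at 1.65. The hinge is stiff enough that the lid stays wherever it is left (about 0.03 N m); a light push of 1 N or so on the lid's outside moves it.
- case2: Hard blue hinged case, loose, 110 (x) x 52 (y) x 38 mm (z) shut, about 250 g; may be absent. Origin: centre of its underside; x along its length, z up. Base 24 mm high; lid 14 mm deep, as long and wide as the base. Hinge line: the +y side, at y = +26, z = 24 mm; a steel catch marks the -y side. Shut, it is gripped across its 52 mm width.
- case2_lid (a joint): Lid angle of case2 in rad: 0 shut, 1.57 standing straight up above the hinge side, stop at 1.65. The hinge is stiff enough that the lid stays wherever it is left (about 0.03 N m); a light push of 1 N or so on the lid's outside moves it.
- case3: Hard black hinged case, loose, 110 (x) x 52 (y) x 38 mm (z) shut, about 250 g; may be absent. Origin: centre of its underside; x along its length, z up. Base 24 mm high; lid 14 mm deep, as long and wide as the base. Hinge line: the +y side, at y = +26, z = 24 mm; a steel catch marks the -y side. Shut, it is gripped across its 52 mm width.
- case3_lid (a joint): Lid angle of case3 in rad: 0 shut, 1.57 standing straight up above the hinge side, stop at 1.65. The hinge is stiff enough that the lid stays wherever it is left (about 0.03 N m); a light push of 1 N or so on the lid's outside moves it.
- tidy: White desk tidy, fixed to the desk: an upright open-topped well, outside 140 (x) x 80 (y) x 160 mm high, walls 5 mm, inside 130 x 70 mm. Origin: centre of its foot; x along its length. The cases go in lengthwise, either way round, stacked one on another.
- tidy_rim (a point): Centre of the well's mouth, level with the rim, 160 mm above the desk; axes as the tidy's.
- tray_top (a point): Centre of the top face of the orange sprung tray (126 x 66 mm) inside the well. Empty, it stands 12 mm below the rim.
- tray (a joint): How far the sprung tray has sunk, in m: 0 empty, stop at 0.13. The spring gives about 64.5 N/m and is damped (comes to rest in about 1 s), so one case sinks it by about 38 mm, its own height (10 % more or less), and the top of the stack stays 5 to 25 mm below the rim, at most about level with it.
- pad: Low grey charging pad with a black top, fixed to the desk, 210 (x) x 100 (y) x 8 mm; a green bar marks its +x end. Origin: centre of its underside. There is room for both power banks side by side along its x.
- bank1: Orange power bank, loose, a slab 104 (x) x 56 (y) x 30 mm (z), 160 to 260 g, lying flat at the start. Origin: centre of one broad face (the underside at the start); z is square to the broad faces. Upright it may stand on a 56 x 30 mm end or on a 104 x 30 mm edge.
- bank1_c (a point): Centre of the solid of bank1 (15 mm from its origin along its z); axes as bank1's.
- bank2: Green power bank, loose, a slab 104 (x) x 56 (y) x 30 mm (z), 160 to 260 g, lying flat at the start. Origin: centre of one broad face (the underside at the start); z is square to the broad faces. Upright it may stand on a 56 x 30 mm end or on a 104 x 30 mm edge.
- bank2_c (a point): Centre of the solid of bank2 (15 mm from its origin along its z); axes as bank2's.
- mouse: Grey computer mouse, 105 x 58 x 32 mm, origin under its centre. Leave alone.
- plant: Small potted plant, pot 72 mm wide and 60 mm high, 160 mm with leaves, origin under its centre. Leave alone.
- pen_cup: Aluminium pen cup, 72 mm wide, 90 mm high, 150 mm with pens, origin under its centre. Leave alone.

How it is judged:
By the outcome, as a careful person would: the job done as asked, in the order asked, and still so for the second after the job is handed in, with the robot touching nothing.
Of case1, case2, case3 only 2 to 3 are there at a start; the rules pass over those that are not, and their reading is None.
At some moment in a run one of case1, case2, case3 may be knocked a few centimetres aside while the robot is not near it.
It also fails if it takes over 210 s, if anything falls off the work surface, if the arm or the gripper's body presses on something with over 40 N, if the wrist force passes 120 N, or if a joint passes its speed limit or range.

ROBOT

A 6-joint arm with a two-finger parallel gripper is mounted at the origin on the work surface. World frame = base frame: x ahead of the robot, y to its left, z up, the work surface at z = 0. Lengths are in m, angles in rad, forces in N, time in s.
With the tool pointing down it reaches from about 0.375 to 0.9 m from the base axis. Payload 3.1 kg.
Tool frame: the origin (TCP) lies midway between the tips of the shut fingers; the grasp point (between the pads) lies 19 mm behind it; z points along the fingers, y is the line along which they close (so a half turn about z gives the same grasp; the last joint's range is limited). The gripper opens to 85 mm and grips with 20 to 120 N. Pads are 22 mm wide; open, the fingers measure 114 mm over their backs; the gripper's body (76 mm by 85 mm) begins 54 mm behind the grasp point. The pads swing forward as they close: fully open they stand 13 mm farther back than shut.
Start: joints at [1.046, 0.527, 1.433, -0, 1.181, -0.178], TCP at [0.212, 0.588, 0.231] pointing down, gripper open.
Joint ranges: [-3.08, 3.08], [-0.75, 2.2], [0.22, 2.44], [-1.43, 4.57], [0, 2.65], [-2.85, 2.85]. Speed limits (rad/s): [2.79, 2.79, 3.14, 3.14, 3.14, 3.14].

INTERFACE

Orientations are given as a unit quaternion [x, y, z, w].
In Python, from plant import r gives the robot as it stands. The module is installed in compiled form; this text tells all that it offers.
- The arm moves only by the shell command python3 -m jog 'ROWS' [FORCE]. ROWS is JSON, a list of rows, each a list of 7 numbers: the turn, a rotation vector about the tool's x, y, z normalised to -1 to 1, where 1 is pi/2 rad, then the shift along the tool's x, y, z normalised to -1 to 1, where 1 is 150 mm, then the opening, from -1 (shut) to 1 (fully open). In form: [[wx, wy, wz, tx, ty, tz, jaw], ...]. A call has 1 to 8 rows; each row is the pose to reach, as a shift and turn from the pose commanded when the call began, along the tool's axes at that moment; what a row does not reach only later rows make up. A row lasts 1/12 s, in which the tool goes at most 41.7 mm and 7.16 degrees, less where a joint would pass 70% of its speed; a pose out of reach is approached as far as the arm can. A call with a number of a shift or a turn outside -1 to 1 is refused whole. A call with a gripper value outside its range is refused whole. The fingers move at their own pace and stop on an object; FORCE is the grip in N (left out, the last holds). Time passes only in rows, so rows that repeat a pose let the fingers close. It gives the time, the measured TCP pose, the force, the opening and the grip force at its end, in the units of the state.
- r.sense(): the state, without advancing time (a new reading comes with each control period).
- r.camera(name): name is "scene" or "top" or "wrist"; returns the picture (400x640x3 uint8, blue, green, red); there is no depth.
- r.get_calibration(name): a dict with "intrinsics" (3x3 intrinsics, pixels), "rvec" (rotation vector, rad) and "tvec" (3), from world to camera coordinates, as OpenCV has them. Camera axes: x right, y down, z forward; pixel columns grow to the right and rows downward; lengths in m; the calibration is good to about 2 mm. A picture is of the moment at which its call begins: read the wrist's pose just before it. get_calibration takes no time and is no camera call; for the wrist camera it gives the pose at the moment of the call.
- r.hand_in(): hands the job in; it is judged then, once.
Trained networks look in the newest picture that a camera, given by its name, has taken for a name from the list of things; names that differ only in an ending like _2 or _b are one class to them, and where a whole thing is asked for, a point or a joint stands for the part that bears it (a point fixed in the world has none). Each returns a list of dicts, best first, with "confidence" (0 to 1); they miss things now and then, are a little off and sometimes report something else, mostly with a low value. They report only what shows in the picture. A call takes as long as a camera call.
- r.trace(camera, name): "mask" (400x640 bool, what is visible of it) and "point" ([column, row] in pixels, amid what is visible of it).
The state is a dict: "clock": time; "joints": joint angles; "joint_velocities": joint speeds; "effort": joint torques, N m; "tcp_pos": TCP position; "ee_rot": TCP orientation; "force": force on the tool from outside, world axes, zero at the start; "ft_torque": the same for the moment, N m; "opening": finger opening in m; "grip_force": force on a finger pad.
Only numpy, scipy, OpenCV 4.12 (cv2) and the standard library are available. Lean on these libraries where they do the work, as an engineer would, in place of code of your own. Each camera call takes 0.05 s, during which the arm holds its last target. There are 200 camera calls.

## Working session

There is one attempt and no reset: what is moved stays moved. The work goes in short steps, Python scripts to look and compute and a shell command to move; the robot and the scene stay as the last step left them, time stands still between calls to the robot, and variables do not carry over. Pictures are saved under pics/ and viewed, at most 17 in all, crops included, and the job is handed in when it is done.

```bash
mkdir -p pics; ls; cat > h.py <<'E'
import numpy as np, cv2
from scipy.spatial.transform import Rotation as R
from plant import r
def cal(n):
    c=r.get_calibration(n); return np.array(c["intrinsics"],float),R.from_rotvec(np.ravel(c["rvec"])).as_matrix(),np.ravel(c["tvec"]).astype(float)
def unproj(n,px,z,c=None):
    K,Q,t=c or cal(n); o=-Q.T@t; px=np.atleast_2d(px).astype(float)
    d=(np.c_[px,np.ones(len(px))]@np.linalg.inv(K).T)@Q
    return o+d*((z-o[2])/d[:,2])[:,None]
def proj(n,P,c=None):
    K,Q,t=c or cal(n); p=(np.atleast_2d(P)@Q.T+t)@K.T; return p[:,:2]/p[:,2:]
E
python3 - <<'E'
from h import *
for n in ("scene","top"):
    im=r.camera(n); cv2.imwrite(f"pics/{n}0.png",im)
    K,Q,t=cal(n); print(n,K[0,0],-Q.T@t)
    for o in "case1 case2 case3 tidy pad bank1 bank2 mouse plant pen_cup".split():
        q=r.trace(n,o)
        for k in q[:2]:
            m=k["mask"].astype(np.uint8); 
            if k["confidence"]<.3 or m.sum()<20: continue
            rc=cv2.minAreaRect(cv2.findNonZero(m)); print(o,round(k["confidence"],2),np.round(k["point"]),m.sum(),np.round(unproj(n,cv2.boxPoints(rc),0.03)[:,:2],3).tolist())
print(r.sense())
E
```

```text
pics
scene 496.4416899556624 [1.27557449 0.18988208 1.15610532]
case1 0.96 [406. 245.] 1101 [[0.64, 0.203], [0.515, 0.289], [0.563, 0.336], [0.683, 0.25]]
case1 0.73 [442. 207.] 953 [[0.518, 0.291], [0.378, 0.372], [0.422, 0.42], [0.557, 0.338]]
case2 0.96 [406. 245.] 1101 [[0.64, 0.203], [0.515, 0.289], [0.563, 0.336], [0.683, 0.25]]
case2 0.73 [442. 207.] 953 [[0.518, 0.291], [0.378, 0.372], [0.422, 0.42], [0.557, 0.338]]
case3 0.96 [406. 245.] 1101 [[0.64, 0.203], [0.515, 0.289], [0.563, 0.336], [0.683, 0.25]]
case3 0.73 [442. 207.] 953 [[0.518, 0.291], [0.378, 0.372], [0.422, 0.42], [0.557, 0.338]]
tidy 0.76 [312. 207.] 3145 [[0.653, -0.079], [0.403, -0.043], [0.451, 0.09], [0.69, 0.043]]
pad 0.93 [214. 212.] 2318 [[0.671, -0.354], [0.501, -0.217], [0.579, -0.146], [0.739, -0.281]]
pad 0.53 [274. 176.] 767 [[0.492, -0.188], [0.42, -0.18], [0.463, -0.066], [0.532, -0.077]]
bank1 0.69 [223. 147.] 665 [[0.407, -0.375], [0.339, -0.356], [0.411, -0.247], [0.475, -0.268]]
bank1 0.61 [274. 177.] 766 [[0.492, -0.189], [0.418, -0.181], [0.46, -0.066], [0.53, -0.076]]
bank2 0.69 [223. 147.
[... 2089 characters left out ...]
1]]
{'clock': 1.1, 'joints': array([ 1.04548586e+00,  5.27494086e-01,  1.43269220e+00,  1.68869817e-05,
        1.18138614e+00, -1.78477823e-01]), 'joint_velocities': array([-0.00145224,  0.00076463,  0.00111107, -0.00054827, -0.00033671,
        0.0001183 ]), 'effort': array([-1.17441126e-03, -4.42333961e+01, -1.78419864e+01, -3.60021022e-04,
        9.45375868e-04, -2.38304386e-05]), 'tcp_pos': array([0.21239853, 0.58778845, 0.23131652]), 'ee_rot': array([ 1.72551585e-01,  9.85000482e-01,  1.21890552e-05, -3.84576753e-06]), 'force': array([ 0.44730743, -0.14546704,  0.31741158]), 'ft_torque': array([-0.03993051,  0.04324037,  0.01585715]), 'grip_force': 0.0, 'opening': 0.08492722863091264}
```

```bash
python3 -c "
import cv2,numpy as np
a=cv2.imread('pics/top0.png')[110:330,170:480];b=cv2.imread('pics/scene0.png')[110:330,150:520]
cv2.imwrite('pics/t1.png',cv2.resize(a,None,fx=2.5,fy=2.5,interpolation=2));cv2.imwrite('pics/s1.png',cv2.resize(b,None,fx=2.1,fy=2.1,interpolation=2))"
```

```text
(no output)
```

View pics/t1.png

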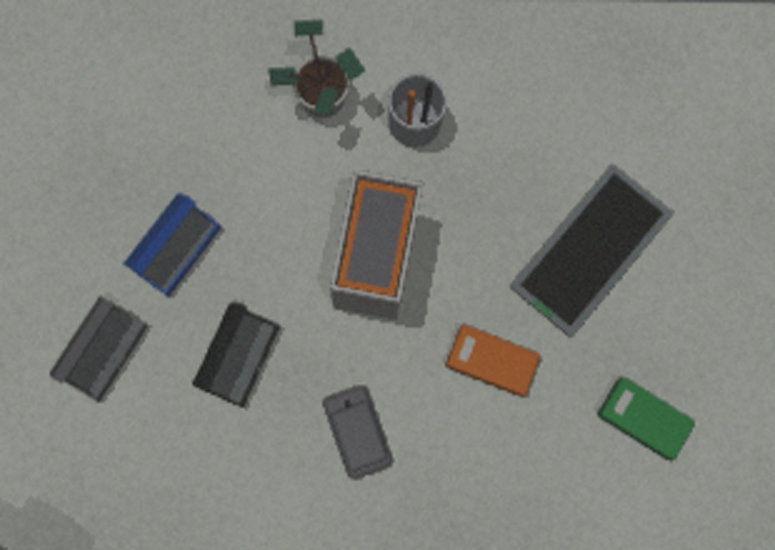

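View pics/s1.png

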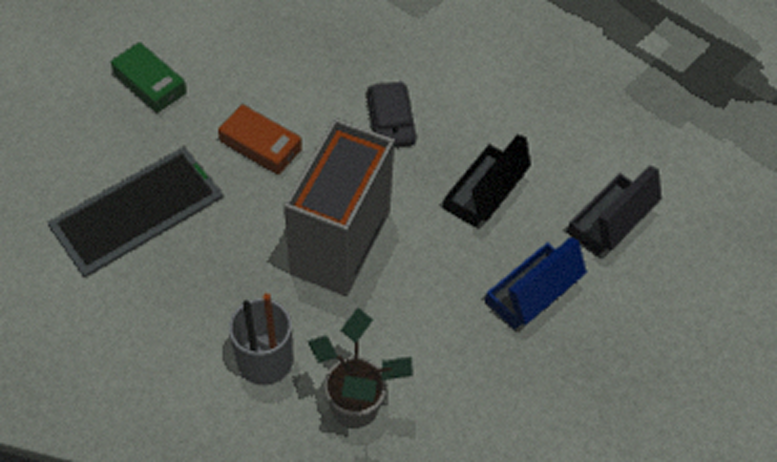

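The top view shows the three cases with lids open towards the far left: blue (239,208), grey (210,250) and black (265,252). The tidy is at (319,208), the orange bank at (366,255), the green bank at (428,278) and the pad at (406,210). I'll fit box models to the masks from both views.

```bash
cat > fit.py <<'E'
from h import *
from scipy.optimize import minimize
from scipy.spatial.transform import Rotation as R
def box(lx,ly,z0,z1): return np.array([[x,y,z] for x in(-lx/2,lx/2) for y in(-ly/2,ly/2) for z in(z0,z1)])
def parts(kind,a=0):
    if kind=="case":
        b=box(.11,.052,0,.024); l=box(.11,.052,.024,.038)-[0,.026,.024]
        return [b,l@R.from_euler("x",-a).as_matrix().T+[0,.026,.024]]
    return [box(*{"tidy":(.14,.08,0,.16),"bank":(.104,.056,0,.03),"pad":(.21,.1,0,.008)}[kind])]
def render(n,kind,p,c,S=4):
    m=np.zeros((400*S,640*S),np.uint8); Rz=R.from_euler("z",p[2]).as_matrix()
    for b in parts(kind,p[3] if len(p)>3 else 0):
        px=proj(n,b@Rz.T+[p[0],p[1],0],c); h=cv2.convexHull(np.round((px+.5)*S-.5).astype(np.int32)); cv2.fillConvexPoly(m,h,1)
    return cv2.resize(m.astype(np.float32),(640,400),interpolation=cv2.INTER_AREA)
def fit(kind,p0,masks):
    cs={n:cal(n) for n in masks}
    def cost(p): return sum(np.abs(render(n,kind,p,cs[n])-masks[n]).sum()/masks[n].sum() for n in masks)
    best=None
    p0=np.array(p0,float); st=np.array([.015,.015,.15,.3])[:len(p0)]
    s=np.vstack([p0]+[p0+st*np.eye(len(p0))[i] for i in range(len(p0))])
    for _ in range(2):
        o=minimize(cost,s[0],method="Nelder-Mead",options=dict(initial_simplex=s,xatol=1e-4,fatol=1e-4,maxiter=150)); 
        s=np.vstack([o.x]+[o.x-.5*st*np.eye(len(p0))[i] for i in range(len(p0))])
    return o.x,o.fun
def find(name,kind,p0,cams=("top","scene"),tr=None):
    ms={}
    for n in cams:
        c=cal(n); q=tr[n] if tr else r.trace(n,name); m0=render(n,kind,p0,c)
        sc=[(m0*k["mask"]).sum()/max(m0.sum()+k["mask"].sum()-(m0*k["mask"]).sum(),1) for k in q]
        if len(sc) and max(sc)>.2: ms[n]=q[int(np.argmax(sc))]["mask"].astype(np.float32)
        else: print(name,n,"no mask",np.round(sc,2))
    p,f=fit(kind,p0,ms) if ms else (p0,9)
    print(name,"pos",np.round(p[:2],4),"yawdeg",round(np.degrees(p[2]),1),"lid",np.round(p[3:],2),"cost/view",round(f/max(len(ms),1),3))
    return p
E
python3 - <<'E'
from fit import *
for n in("top","scene"): r.camera(n)
tc={n:r.trace(n,"case1") for n in("top","scene")}
tb={n:r.trace(n,"bank1") for n in("top","scene")}
u=lambda c,r_:unproj("top",[170+c/2.5,110+r_/2.5],0.02)[0][:2]
for nm,c in dict(blue=(180,248),grey=(108,352),black=(243,358)).items():
    find(nm,"case",[*u(*c),np.radians(55-90-180+180),1.3],tr=tc)
    find(nm,"case",[*u(*c),np.radians(-35),1.3],tr=tc) if 0 else None
find("orange","bank",[.467,-.13,np.radians(70)],tr=tb)
find("green","bank",[.4,-.315,np.radians(58)],tr=tb)
find("tidy","tidy",[.61,.015,np.radians(-10)])
find("pad","pad",[.607,-.255,np.radians(140)])
E
```

```text
blue pos [0.6023 0.2621] yawdeg -34.6 lid [1.07] cost/view 0.069
grey pos [0.4703 0.3472] yawdeg -30.9 lid [1.12] cost/view 0.043
black pos [0.4663 0.1773] yawdeg -23.5 lid [1.2] cost/view 0.051
orange pos [ 0.4681 -0.1327] yawdeg 70.4 lid [] cost/view 0.108
green pos [ 0.3995 -0.3188] yawdeg 56.8 lid [] cost/view 0.129
tidy pos [0.5931 0.0137] yawdeg -9.9 lid [] cost/view 0.034
pad pos [ 0.611  -0.2597] yawdeg 140.6 lid [] cost/view 0.033
```

```bash
cat > plan.py <<'E'
from h import *
import sys
# plan.py x y z yaz [tilt taz]: tool y azimuth yaz (deg); tilt deg of tool z from down towards azimuth taz
def target_R(yaz,tilt=0,taz=0):
    a=np.radians(yaz); y=np.array([np.cos(a),np.sin(a),0]); z=np.array([0,0,-1.]); M=np.c_[np.cross(y,z),y,z]
    b=np.radians(taz); h=np.array([np.cos(b),np.sin(b),0]); ax=np.cross(z,h)
    return R.from_rotvec(ax*np.radians(tilt)).as_matrix()@M
def plan(p,M):
    s=r.sense(); M0=R.from_quat(s["ee_rot"]).as_matrix()
    best=None
    for flip in(0,1):
        Mf=M@R.from_euler("z",180*flip,degrees=True).as_matrix()
        w=R.from_matrix(M0.T@Mf).as_rotvec()
        if best is None or np.linalg.norm(w)<np.linalg.norm(best): best=w
    t=M0.T@(np.array(p)-s["tcp_pos"])
    print("turn",np.round(best/(np.pi/2),3),"shift",np.round(t/.15,3),"rows",round(max(np.linalg.norm(t)/.0417,np.degrees(np.linalg.norm(best))/7.16),1))
def at(p,case): # world xy of case-frame (x,y)
    c,s=np.cos(case[2]),np.sin(case[2]); return np.array([case[0]+c*p[0]-s*p[1],case[1]+s*p[0]+c*p[1]])
if __name__=="__main__":
    a=[float(v) for v in sys.argv[1:]]; s=r.sense()
    print("t",round(s["clock"],2),"tcp",np.round(s["tcp_pos"],4),"j",np.round(s["joints"],2),"F",np.round(s["force"],1),"open",round(s["opening"],4))
    plan(a[:3],target_R(*a[3:]))
E
python3 - <<'E'
from plan import *
for n,c in dict(blue=(.6023,.2621,-34.6),grey=(.4703,.3472,-30.9),black=(.4663,.1773,-23.5)).items():
    c=(c[0],c[1],np.radians(c[2])); print(n,at((0,.008),c))
E
python3 plan.py .4735 .354 .12 59.1; python3 plan.py .6068 .2687 .12 55.4;python3 plan.py .4695 .1846 .12 66.5
```

```text
blue [0.60684275 0.26868509]
grey [0.47440833 0.35406452]
black [0.46948999 0.18463648]
t 1.6 tcp [0.2124 0.5878 0.2313] j [ 1.05  0.53  1.43 -0.    1.18 -0.18] F [ 0.2  0.5 -0.3] open 0.0855
turn [-0.     0.     0.123] shift [-2.167 -0.874  0.742] rows 8.8
t 1.6 tcp [0.2124 0.5878 0.2313] j [ 1.05  0.53  1.43 -0.    1.18 -0.18] F [ 0.2  0.5 -0.3] open 0.0855
turn [-0.     0.     0.164] shift [-3.196 -1.107  0.742] rows 12.5
t 1.6 tcp [0.2124 0.5878 0.2313] j [ 1.05  0.53  1.43 -0.    1.18 -0.18] F [ 0.2  0.5 -0.3] open 0.0855
turn [-0.    0.    0.04] shift [-2.525 -1.945  0.742] rows 11.8
```

```bash
A='[[0,0,0,-0.722,-0.291,0.247,-1],[0,0,0,-0.722,-0.291,0.247,-1],[0,0,0,-0.722,-0.291,0.247,-1]]'; unset A
python3 -m jog '[[0,0,0,-0.722,-0.291,0.247,-1],[0,0,0,-0.722,-0.291,0.247,-1],[0,0,0,-0.722,-0.291,0.247,-1],[0,0,0,-0.722,-0.291,0.247,-1]]' 40 >/dev/null
python3 -m jog '[[0,0,0,-0.722,-0.291,0.247,-1],[0,0,0,-0.722,-0.291,0.247,-1],[0,0,0,-0.722,-0.291,0.247,-1],[0,0,0,-0.722,-0.291,0.247,-1]]' >/dev/null
python3 -m jog '[[0,0,0.123,-0.722,-0.291,0.247,-1],[0,0,0.123,-0.722,-0.291,0.247,-1],[0,0,0.123,-0.722,-0.291,0.247,-1],[0,0,0.123,-0.722,-0.291,0.247,-1]]'
python3 plan.py .4744 .354 .12 59.1
python3 - <<'E'
from h import *
cv2.imwrite("pics/w1.png",r.camera("wrist"))
print(proj("wrist",[r.sense()["tcp_pos"],[.4744,.354,.038],[.4703,.3472,.0]]))
E
```

```text
clock: 2.6
tcp_pos: [0.4782, 0.3505, 0.1186]
ee_rot: [0.269, 0.963, -0.001, 0.001]
force: [-0.1, 0.4, -0.4]
opening: -0.0002
grip_force: 0.0
t 2.6 tcp [0.4782 0.3505 0.1186] j [ 0.45  0.63  1.61 -0.    0.9  -0.58] F [-0.1  0.4 -0.4] open -0.0002
turn [-0.     0.001 -0.004] shift [ 0.034  0.007 -0.01 ] rows 0.1
[[316.08612545 264.36040345]
 [317.10994039 205.94317186]
 [307.80483278 190.86224956]]
```

View pics/w1.png

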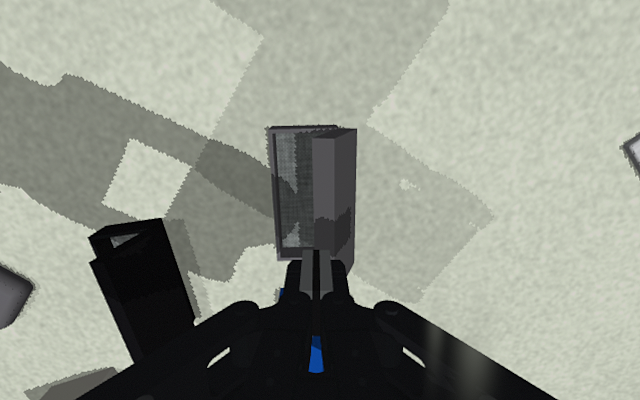

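The wrist view shows the grey case at (315,195), its lid on the right and the shut fingers lined up with it. Next I press down.

```bash
python3 -m jog '[[0,0,0,0.03,0,0.15,-1],[0,0,0,0.03,0,0.25,-1],[0,0,0,0.03,0,0.33,-1],[0,0,0,0.03,0,0.4,-1],[0,0,0,0.03,0,0.45,-1],[0,0,0,0.03,0,0.5,-1],[0,0,0,0.03,0,0.53,-1],[0,0,0,0.03,0,0.54,-1]]'
python3 -m jog '[[0,0,0,0,0,0.01,-1],[0,0,0,0,0,0.02,-1],[0,0,0,0,0,0.02,-1]]'
```

```text
clock: 3.32
tcp_pos: [0.4688, 0.3563, 0.0403]
ee_rot: [0.267, 0.964, -0.0, 0.0]
force: [0.0, 0.7, -0.0]
opening: -0.0002
grip_force: 0.3
clock: 3.57
tcp_pos: [0.4693, 0.3569, 0.0356]
ee_rot: [0.267, 0.964, -0.0, -0.0]
force: [-0.3, -0.3, -0.1]
opening: -0.0003
grip_force: 0.3
```

```bash
python3 -m jog '[[0,0,0,0,0,-0.3,-1],[0,0,0,0,0,-0.6,-1],[0,0,0,0,0,-0.6,-1],[0,0,0,0,0,-0.6,-1]]'
python3 - <<'E'
from fit import *
cv2.imwrite("pics/w2.png",r.camera("wrist"))
for n in("top","scene"): r.camera(n)
tc={n:r.trace(n,"case1") for n in("top","scene")}
find("grey","case",[.47,.347,np.radians(-31),.1],tr=tc)
find("blue","case",[.6023,.2621,np.radians(-34.6),1.07],tr=tc)
find("black","case",[.4663,.1773,np.radians(-23.5),1.2],tr=tc)
E
```

```text
clock: 3.9
tcp_pos: [0.4721, 0.3582, 0.1292]
ee_rot: [0.267, 0.964, 0.003, 0.003]
force: [0.1, -0.3, -0.3]
opening: -0.0
grip_force: 0.0
grey pos [0.4748 0.3523] yawdeg -30.7 lid [0.11] cost/view 0.4
blue pos [0.6031 0.263 ] yawdeg -35.4 lid [0.91] cost/view 0.094
black pos [0.4663 0.1766] yawdeg -22.7 lid [1.27] cost/view 0.064
```

View pics/w2.png

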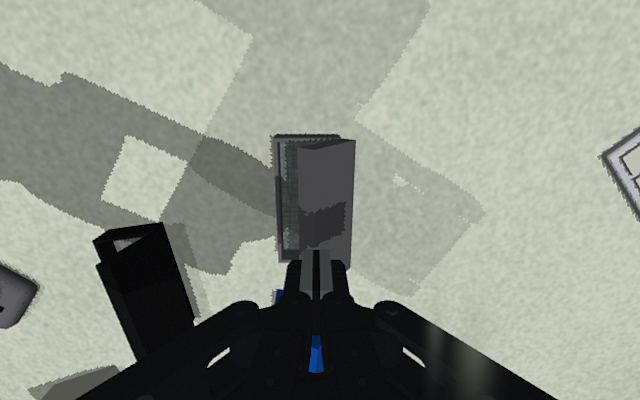

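The lid on the grey case is lower but not clearly shut. I'll fit it in the wrist view.

```bash
python3 - <<'E'
from fit import *
for n in("wrist","top","scene"): r.camera(n)
tc={n:r.trace(n,"case1") for n in("wrist","top","scene")}
for n in tc: print(n,[(round(k["confidence"],2),np.round(k["point"]),int(k["mask"].sum())) for k in tc[n]])
for a in(.05,.6,1.1):
    find("grey","case",[.47,.347,np.radians(-31),a],cams=("wrist",),tr=tc)
    find("grey","case",[.47,.347,np.radians(-31),a],cams=("scene",),tr=tc)
E
python3 plan.py .4744 .354 .12 59.1
```

```text
wrist [(0.86, array([146., 287.]), 8700), (0.77, array([318., 358.]), 388), (0.62, array([323., 197.]), 9537)]
top [(0.71, array([237., 204.]), 818), (0.68, array([264., 250.]), 835), (0.57, array([208., 241.]), 511)]
scene [(0.86, array([407., 248.]), 1118), (0.85, array([384., 194.]), 977), (0.61, array([440., 209.]), 946)]
grey pos [0.4741 0.3482] yawdeg -31.2 lid [1.42] cost/view 0.175
grey pos [0.4705 0.3546] yawdeg -33.2 lid [0.44] cost/view 0.079
grey pos [0.4742 0.3487] yawdeg -31.9 lid [1.42] cost/view 0.175
grey pos [0.4701 0.3516] yawdeg -31.5 lid [0.84] cost/view 0.062
grey pos [0.474  0.3486] yawdeg -31.7 lid [1.42] cost/view 0.175
grey pos [0.4706 0.3517] yawdeg -32.0 lid [0.82] cost/view 0.061
t 4.45 tcp [0.4693 0.3564 0.1255] j [ 0.46  0.62  1.62 -0.    0.91 -0.57] F [0.4 0.3 0.3] open -0.0
turn [-0.001 -0.    -0.   ] shift [-0.037  0.004  0.037] rows 0.2
```

```bash
python3 -m jog '[[0,0,0,0,0.3,0,-1],[0,0,0,0,0.3,0.25,-1],[0,0,0,0,0.3,0.47,-1],[0,0,0,0,0.3,0.47,-1],[0,0,0,0,0.2,0.47,-1],[0,0,0,0,0.12,0.47,-1],[0,0,0,0,0.04,0.49,-1],[0,0,0,0,0.0,0.51,-1]]'
python3 -m jog '[[0,0,0,0,-0.03,0.02,-1],[0,0,0,0,-0.06,0.04,-1],[0,0,0,0,-0.08,0.06,-1],[0,0,0,0,-0.08,0.075,-1],[0,0,0,0,-0.08,0.08,-1]]'
python3 - <<'E'
from fit import *
im=r.camera("scene"); q=r.trace("scene","case1")
find("grey","case",[.4705,.3517,np.radians(-32),.3],cams=("scene",),tr={"scene":q})
w=r.camera("wrist")
cv2.imwrite("pics/c3.png",np.hstack([cv2.resize(im[160:260,380:510],(520,400),interpolation=2),w[100:400,200:480][:300].repeat(1,0)[:300,:280] if 0 else cv2.resize(w[100:300,240:380],(280,400))]))
E
python3 plan.py .4744 .354 .12 59.1
```

```text
clock: 5.12
tcp_pos: [0.4692, 0.3557, 0.0509]
ee_rot: [0.267, 0.964, 0.0, 0.0]
force: [-0.3, 0.7, 0.6]
opening: 0.0001
grip_force: 0.2
clock: 5.53
tcp_pos: [0.463, 0.3458, 0.038]
ee_rot: [0.267, 0.964, -0.001, -0.0]
force: [-2.5, -3.6, 10.8]
opening: -0.0
grip_force: 5.3
grey pos [0.4742 0.3477] yawdeg -32.8 lid [-0.58] cost/view 0.328
t 5.68 tcp [0.463  0.3458 0.0381] j [ 0.45  0.75  1.69 -0.    0.71 -0.58] F [-1.5 -1.9  6.3] open 0.0
turn [-0.001 -0.    -0.   ] shift [-0.037  0.085 -0.546] rows 2.0
```

View pics/c3.png

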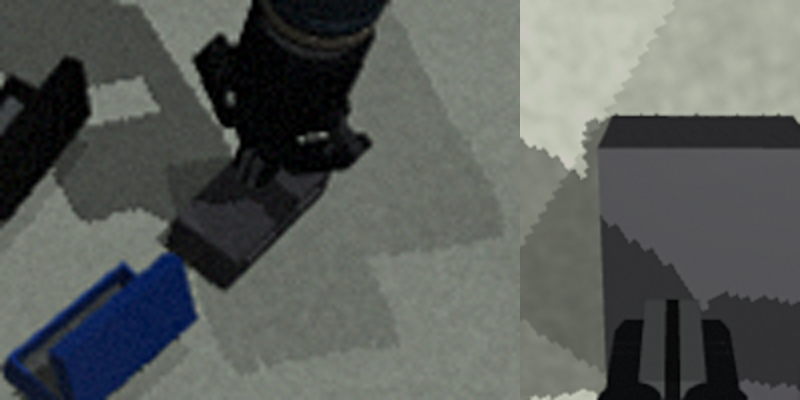

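The grey case is now shut, with about 10 N of contact force. I'll raise the arm, open the gripper and look.

```bash
python3 -m jog '[[0,0,0,0,0,-0.3,-1],[0,0,0,0,0,-0.6,1],[0,0,0,0,0,-0.9,1],[0,0,0,0,0,-0.9,1],[0,0,0,0,0,-0.9,1],[0,0,0,0,0,-0.9,1]]' >/dev/null
cat > look.py <<'E'
from plan import *; from fit import *
# look.py x y yawdeg lid cams... : fit case, print grasp plan
a=[float(v) for v in sys.argv[1:5]]; cams=sys.argv[5:]
for n in cams: cv2.imwrite(f"pics/last_{n}.png",r.camera(n))
tc={n:r.trace(n,"case1") for n in cams}
for n in cams: find("case","case",[a[0],a[1],np.radians(a[2]),a[3]],cams=(n,),tr=tc)
p=find("ALL","case",[a[0],a[1],np.radians(a[2]),a[3]],cams=cams,tr=tc)
plan([p[0],p[1],.02],target_R(np.degrees(p[2])+90))
s=r.sense(); print("t",s["clock"],np.round(s["tcp_pos"],4))
E
python3 look.py .470 .350 -32 0 wrist scene
```

```text
case pos [0.4713 0.3484] yawdeg -31.4 lid [-0.05] cost/view 0.018
case pos [0.4711 0.3507] yawdeg -31.3 lid [0.01] cost/view 0.038
ALL pos [0.4715 0.3492] yawdeg -30.7 lid [-0.09] cost/view 0.044
turn [-0.002 -0.002 -0.002] shift [-0.044  0.056  1.004] rows 3.6
t 6.3833 [0.4622 0.3456 0.1706]
```

```bash
python3 -m jog '[[0,0,0,-0.044,0.056,0.25,1],[0,0,0,-0.044,0.056,0.5,1],[0,0,0,-0.044,0.056,0.75,1],[0,0,0,-0.044,0.056,0.9,1],[0,0,0,-0.044,0.056,0.9,1]]' 40 >/dev/null
python3 -m jog '[[0,0,0,0,0,0.1,1],[0,0,0,0,0,0.17,1],[0,0,0,0,0,0.17,-1],[0,0,0,0,0,0.17,-1],[0,0,0,0,0,0.17,-1],[0,0,0,0,0,0.17,-1],[0,0,0,0,0,0.17,-1]]'
python3 -m jog '[[0,0,0,0,0,-0.2,-1],[0,0,0,0,0,-0.5,-1],[0,0,0,0,0,-0.8,-1],[0,0,0,0,0,-1,-1],[0,0,0,0,0,-1,-1]]'
python3 -m jog '[[0,0,0,0,0,-0.15,-1],[0,0,0,0,0,-0.3,-1],[0,0,0,0,0,-0.35,-1]]'
python3 plan.py .5931 .0137 .21 80.1
```

```text
clock: 7.38
tcp_pos: [0.474, 0.3504, 0.0133]
ee_rot: [0.267, 0.964, 0.001, 0.001]
force: [-0.6, 0.6, 1.8]
opening: 0.0514
grip_force: 42.9
clock: 7.8
tcp_pos: [0.4778, 0.3524, 0.1704]
ee_rot: [0.267, 0.964, 0.005, 0.006]
force: [1.9, -0.3, -1.6]
opening: 0.0513
grip_force: 43.7
clock: 8.05
tcp_pos: [0.4743, 0.3506, 0.2173]
ee_rot: [0.267, 0.964, 0.002, 0.002]
force: [1.2, 0.7, -2.0]
opening: 0.0513
grip_force: 43.7
t 8.05 tcp [0.4743 0.3506 0.2173] j [ 0.45  0.49  1.54  0.    1.1  -0.58] F [ 1.2  0.7 -2. ] open 0.0513
turn [ 0.002  0.002 -0.234] shift [-1.834 -1.519  0.048] rows 8.6
```

```bash
python3 -m jog '[[0,0,0,-0.917,-0.76,0,-1],[0,0,0,-0.917,-0.76,0,-1],[0,0,0,-0.917,-0.76,0,-1],[0,0,0,-0.917,-0.76,0,-1],[0,0,0,-0.917,-0.76,0,-1]]' >/dev/null
python3 -m jog '[[0,0,-0.234,-0.917,-0.76,0,-1],[0,0,-0.234,-0.917,-0.76,0,-1],[0,0,-0.234,-0.917,-0.76,0,-1],[0,0,-0.234,-0.917,-0.76,0,-1],[0,0,-0.234,-0.917,-0.76,0,-1],[0,0,-0.234,-0.917,-0.76,0,-1],[0,0,-0.234,-0.917,-0.76,0,-1]]'
python3 plan.py .5931 .0137 .165 80.1
python3 - <<'E'
from h import *
a=r.camera("wrist"); b=r.camera("top"); cv2.imwrite("pics/w4.png",np.hstack([a[40:400:1,160:480],cv2.resize(b[160:250,270:370],(400,360),interpolation=2)]))
E
```

```text
clock: 9.05
tcp_pos: [0.5916, 0.0121, 0.2134]
ee_rot: [0.088, 0.996, 0.0, -0.001]
force: [-0.3, 0.7, -2.7]
opening: 0.0509
grip_force: 43.6
t 9.05 tcp [0.5916 0.0121 0.2134] j [-0.17  0.5   1.54  0.    1.1  -1.56] F [-0.3  0.7 -2.7] open 0.0509
turn [ 0.    -0.002 -0.002] shift [-0.008  0.012  0.322] rows 1.2
```

View pics/w4.png

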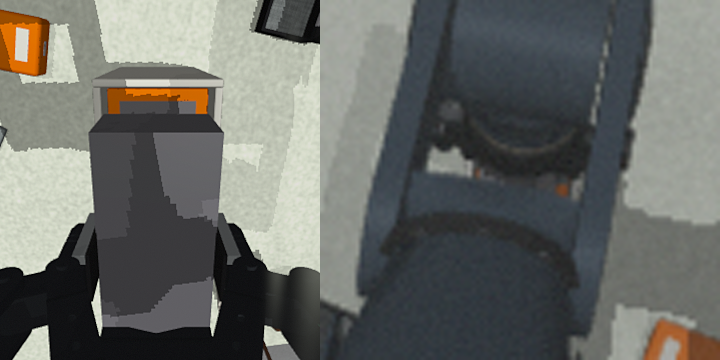

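The case hangs centred over the well: case at column 156, tray at 158. Next I lower and release.

```bash
python3 -m jog '[[0,0,0,0,0.01,0.1,-1],[0,0,0,0,0.01,0.2,-1],[0,0,0,0,0.01,0.28,-1],[0,0,0,0,0.01,0.33,-1],[0,0,0,0,0.01,0.35,-1],[0,0,0,0,0.01,0.35,-1]]'
python3 -m jog '[[0,0,0,0,0,0,1],[0,0,0,0,0,0,1],[0,0,0,0,0,0,1],[0,0,0,0,0,0,1],[0,0,0,0,0,0,1],[0,0,0,0,0,-0.2,1],[0,0,0,0,0,-0.4,1],[0,0,0,0,0,-0.4,1]]'
python3 - <<'E'
from h import *
a=r.camera("wrist"); cv2.imwrite("pics/w5.png",a[:,120:520])
E
python3 plan.py .46949 .18464 .12 66.5
```

```text
clock: 9.65
tcp_pos: [0.5916, 0.0157, 0.1614]
ee_rot: [0.085, 0.996, 0.0, -0.001]
force: [-0.8, 0.3, -2.0]
opening: 0.0517
grip_force: 43.6
clock: 10.32
tcp_pos: [0.5963, 0.0139, 0.2281]
ee_rot: [0.086, 0.996, -0.0, 0.006]
force: [1.5, 0.2, 0.0]
opening: 0.0854
grip_force: 0.0
t 10.37 tcp [0.595  0.014  0.2259] j [-0.16  0.49  1.52  0.    1.12 -1.56] F [-0.6 -0.9 -0. ] open 0.0853
turn [0.001 0.005 0.151] shift [1.026 0.977 0.697] rows 5.7
```

View pics/w5.png

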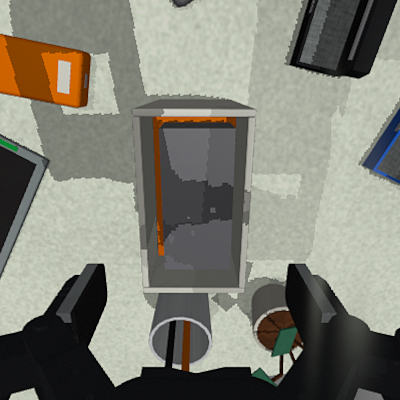

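The grey case lies flat in the well. Next I fold the black one.

```bash
python3 look.py .4663 .1770 -23 1.22 top scene
python3 plan.py .489 .230 .13 67
```

```text
case pos [0.4724 0.1915] yawdeg -21.4 lid [-0.38] cost/view 0.18
case pos [0.4638 0.1766] yawdeg -22.2 lid [1.27] cost/view 0.063
ALL pos [0.466  0.1781] yawdeg -22.6 lid [1.15] cost/view 0.272
turn [-0.    -0.002  0.141] shift [1.008 0.931 1.343] rows 6.9
t 10.5667 [0.5914 0.0146 0.2211]
t 10.57 tcp [0.5914 0.0146 0.2211] j [-0.16  0.5   1.53 -0.    1.12 -1.56] F [ 0.4 -0.3 -1. ] open 0.0856
turn [-0.    -0.002  0.146] shift [0.918 1.297 0.61 ] rows 6.1
```

```bash
python3 -m jog '[[0,0,0,0.46,0.65,0,-1],[0,0,0,0.46,0.65,0,-1],[0,0,0,0.46,0.65,0,-1],[0,0,0,0.46,0.65,0,-1]]' >/dev/null
python3 -m jog '[[0,0,0.146,0.46,0.65,0.2,-1],[0,0,0.146,0.46,0.65,0.4,-1],[0,0,0.146,0.46,0.65,0.61,-1],[0,0,0.146,0.46,0.65,0.61,-1],[0,0,0.146,0.46,0.65,0.61,-1],[0,0,0.146,0.46,0.65,0.61,-1]]'
python3 look.py .465 .1775 -22.5 1.22 wrist
python3 plan.py .488 .230 .055 67.5
```

```text
clock: 11.4
tcp_pos: [0.488, 0.2304, 0.1285]
ee_rot: [0.198, 0.98, -0.001, -0.002]
force: [0.7, 0.2, 0.8]
opening: 0.0001
grip_force: 0.0
case pos [0.471  0.1742] yawdeg -23.1 lid [1.27] cost/view 0.018
ALL pos [0.471  0.1742] yawdeg -23.1 lid [1.27] cost/view 0.018
turn [0.    0.001 0.   ] shift [-0.02  -0.394  0.74 ] rows 3.0
t 11.5 [0.4912 0.2298 0.131 ]
t 11.5 tcp [0.4912 0.2298 0.131 ] j [ 0.23  0.56  1.73 -0.    0.85 -0.94] F [-0.2 -0.4  1. ] open -0.0001
turn [ 0.     0.001 -0.006] shift [ 0.021 -0.007  0.507] rows 1.8
```

```bash
python3 -m jog '[[0,0,0,-0.02,0.0,0.25,-1],[0,0,0,-0.02,0,0.5,-1],[0,0,0,-0.02,0,0.5,-1],[0,0,0,-0.02,-0.08,0.5,-1],[0,0,0,-0.02,-0.17,0.5,-1],[0,0,0,-0.02,-0.25,0.5,-1],[0,0,0,-0.02,-0.33,0.5,-1],[0,0,0,-0.02,-0.38,0.52,-1]]'
python3 -m jog '[[0,0,0,0,-0.05,0.03,-1],[0,0,0,0,-0.08,0.06,-1],[0,0,0,0,-0.09,0.09,-1],[0,0,0,0,-0.09,0.105,-1],[0,0,0,0,-0.09,0.11,-1]]'
python3 -m jog '[[0,0,0,0,0,-0.3,-1],[0,0,0,0,0,-0.6,1],[0,0,0,0,0,-0.9,1],[0,0,0,0,0,-0.9,1],[0,0,0,0,0,-0.9,1],[0,0,0,0,0,-0.9,1]]' >/dev/null
python3 look.py .468 .176 -23 0 wrist scene
```

```text
clock: 12.17
tcp_pos: [0.4708, 0.175, 0.0551]
ee_rot: [0.2, 0.98, 0.001, 0.002]
force: [-0.1, 0.4, -0.2]
opening: 0.0001
grip_force: 0.2
clock: 12.58
tcp_pos: [0.4646, 0.1633, 0.0376]
ee_rot: [0.199, 0.98, -0.001, -0.0]
force: [-3.9, -6.2, 29.0]
opening: -0.0002
grip_force: 14.3
case pos [0.4648 0.1753] yawdeg -22.9 lid [-0.05] cost/view 0.017
case pos [0.464  0.1778] yawdeg -22.8 lid [-0.06] cost/view 0.053
ALL pos [0.4646 0.1759] yawdeg -22.8 lid [-0.08] cost/view 0.048
turn [-0.001 -0.002 -0.002] shift [0.022 0.077 0.995] rows 3.6
t 13.2833 [0.4638 0.1641 0.1693]
```

```bash
python3 -m jog '[[0,0,0,0.022,0.077,0.25,1],[0,0,0,0.022,0.077,0.5,1],[0,0,0,0.022,0.077,0.75,1],[0,0,0,0.022,0.077,0.9,1],[0,0,0,0.022,0.077,0.9,1]]' 40 >/dev/null
python3 -m jog '[[0,0,0,0,0,0.1,1],[0,0,0,0,0,0.15,1],[0,0,0,0,0,0.15,-1],[0,0,0,0,0,0.15,-1],[0,0,0,0,0,0.15,-1],[0,0,0,0,0,0.15,-1],[0,0,0,0,0,0.15,-1]]'
python3 -m jog '[[0,0,0,0,0,-0.2,-1],[0,0,0,0,0,-0.5,-1],[0,0,0,0,0,-0.8,-1],[0,0,0,0,0,-1,-1],[0,0,0,0,0,-1,-1]]'
python3 -m jog '[[0,0,0,0,0,-0.15,-1],[0,0,0,0,0,-0.3,-1],[0,0,0,0,0,-0.35,-1],[0,0,0,0,0,-0.35,-1]]'
python3 plan.py .592 .0137 .215 80.1
```

```text
clock: 14.28
tcp_pos: [0.4671, 0.1763, 0.0148]
ee_rot: [0.199, 0.98, 0.0, 0.001]
force: [-0.0, -0.5, 3.8]
opening: 0.051
grip_force: 42.6
clock: 14.7
tcp_pos: [0.4709, 0.177, 0.1705]
ee_rot: [0.199, 0.98, 0.002, 0.007]
force: [0.6, 0.4, -1.9]
opening: 0.0514
grip_force: 44.2
clock: 15.03
tcp_pos: [0.4675, 0.1763, 0.2176]
ee_rot: [0.2, 0.98, 0.001, 0.002]
force: [0.5, 0.1, -2.4]
opening: 0.051
grip_force: 44.2
t 15.03 tcp [0.4675 0.1763 0.2176] j [ 0.14  0.38  1.76  0.    1.   -1.03] F [ 0.5  0.1 -2.4] open 0.051
turn [ 0.001  0.002 -0.146] shift [-1.188 -0.674  0.02 ] rows 4.9
```

```bash
python3 -m jog '[[0,0,0,-0.594,-0.337,0,-1],[0,0,0,-0.594,-0.337,0,-1],[0,0,0,-0.594,-0.337,0,-1],[0,0,0,-0.594,-0.337,0,-1]]' >/dev/null
python3 -m jog '[[0,0,-0.146,-0.594,-0.337,0,-1],[0,0,-0.146,-0.594,-0.337,0,-1],[0,0,-0.146,-0.594,-0.337,0,-1],[0,0,-0.146,-0.594,-0.337,0,-1],[0,0,-0.146,-0.594,-0.337,0,-1],[0,0,-0.146,-0.594,-0.337,0,-1],[0,0,-0.146,-0.594,-0.337,0,-1]]' >/dev/null
python3 plan.py .592 .0137 .162 80.1
```

```text
t 15.95 tcp [0.5892 0.0149 0.215 ] j [-0.16  0.5   1.54  0.    1.11 -1.56] F [ 0.8  0.9 -2.2] open 0.0513
turn [ 0.    -0.002  0.001] shift [-0.021 -0.005  0.353] rows 1.3
```

```bash
python3 -m jog '[[0,0,0,-0.015,-0.005,0.1,-1],[0,0,0,-0.015,-0.005,0.2,-1],[0,0,0,-0.015,-0.005,0.28,-1],[0,0,0,-0.015,-0.005,0.33,-1],[0,0,0,-0.015,-0.005,0.355,-1],[0,0,0,-0.015,-0.005,0.355,-1]]'
python3 -m jog '[[0,0,0,0,0,0,1],[0,0,0,0,0,0,1],[0,0,0,0,0,0,1],[0,0,0,0,0,0,1],[0,0,0,0,0,0,1],[0,0,0,0,0,-0.2,1],[0,0,0,0,0,-0.4,1],[0,0,0,0,0,-0.4,1]]'
python3 - <<'E'
from h import *
a=r.camera("wrist"); cv2.imwrite("pics/w6.png",a[60:340,200:460])
E
python3 look.py .6027 .2625 -35 1.0 scene
python3 plan.py .6357 .3099 .13 55
```

```text
clock: 16.45
tcp_pos: [0.5922, 0.0131, 0.1621]
ee_rot: [0.086, 0.996, 0.0, -0.001]
force: [-0.4, 0.5, -2.6]
opening: 0.0513
grip_force: 44.1
clock: 17.12
tcp_pos: [0.597, 0.0117, 0.2289]
ee_rot: [0.086, 0.996, -0.0, 0.006]
force: [1.5, 0.0, 0.5]
opening: 0.0851
grip_force: 0.0
case pos [0.6003 0.2627] yawdeg -34.6 lid [1.04] cost/view 0.036
ALL pos [0.6003 0.2627] yawdeg -34.6 lid [1.04] cost/view 0.036
turn [0.    0.    0.275] shift [0.24  1.653 1.355] rows 7.7
t 17.2667 [0.593  0.0123 0.2233]
t 17.27 tcp [0.593  0.0123 0.2233] j [-0.17  0.49  1.52  0.    1.12 -1.57] F [-0.6  1.2  0.3] open 0.0853
turn [0.    0.    0.279] shift [0.061 2.003 0.622] rows 7.5
```

View pics/w6.png

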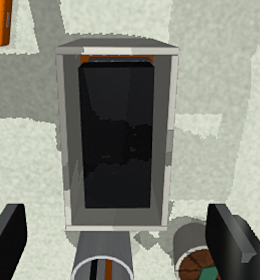

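The black case is in the well. Now the blue one.

```bash
python3 -m jog '[[0,0,0,0.03,1,0,-1],[0,0,0,0.03,1,0,-1],[0,0,0,0.03,1,0,-1],[0,0,0,0.03,1,0,-1],[0,0,0,0.03,1,0,-1]]' >/dev/null
python3 -m jog '[[0,0,0.279,0.03,1,0.2,-1],[0,0,0.279,0.03,1,0.4,-1],[0,0,0.279,0.03,1,0.61,-1],[0,0,0.279,0.03,1,0.61,-1],[0,0,0.279,0.03,1,0.61,-1],[0,0,0.279,0.03,1,0.61,-1],[0,0,0.279,0.03,1,0.61,-1]]'
python3 look.py .601 .2625 -35 1.05 wrist
```

```text
clock: 18.27
tcp_pos: [0.6348, 0.3084, 0.1298]
ee_rot: [0.3, 0.954, -0.001, -0.001]
force: [1.2, 0.6, 0.2]
opening: 0.0003
grip_force: 0.0
case pos [0.6046 0.2593] yawdeg -35.1 lid [1.09] cost/view 0.017
ALL pos [0.6046 0.2593] yawdeg -35.1 lid [1.09] cost/view 0.017
turn [0.    0.001 0.001] shift [-0.01  -0.387  0.75 ] rows 3.0
t 18.3667 [0.6366 0.3077 0.1325]
```

```bash
python3 -m jog '[[0,0,0,-0.01,0.0,0.25,-1],[0,0,0,-0.01,0,0.5,-1],[0,0,0,-0.01,0,0.51,-1],[0,0,0,-0.01,-0.08,0.51,-1],[0,0,0,-0.01,-0.17,0.51,-1],[0,0,0,-0.01,-0.25,0.51,-1],[0,0,0,-0.01,-0.33,0.51,-1],[0,0,0,-0.01,-0.37,0.53,-1]]'
python3 -m jog '[[0,0,0,0,-0.04,0.03,-1],[0,0,0,0,-0.06,0.06,-1],[0,0,0,0,-0.07,0.08,-1],[0,0,0,0,-0.07,0.09,-1],[0,0,0,0,-0.07,0.1,-1]]'
python3 -m jog '[[0,0,0,0,0,-0.3,-1],[0,0,0,0,0,-0.6,1],[0,0,0,0,0,-0.9,1],[0,0,0,0,0,-0.9,1],[0,0,0,0,0,-0.9,1],[0,0,0,0,0,-0.9,1]]' >/dev/null
python3 look.py .602 .261 -35 0 wrist scene
```

```text
clock: 19.03
tcp_pos: [0.6066, 0.2614, 0.0555]
ee_rot: [0.301, 0.953, 0.001, 0.002]
force: [0.0, -0.4, 1.0]
opening: -0.0001
grip_force: 0.2
clock: 19.45
tcp_pos: [0.5989, 0.254, 0.0379]
ee_rot: [0.3, 0.954, -0.001, -0.0]
force: [-5.6, -4.5, 17.4]
opening: -0.0003
grip_force: 8.8
case pos [0.6002 0.2606] yawdeg -35.1 lid [-0.06] cost/view 0.017
case pos [0.6012 0.2617] yawdeg -34.8 lid [0.05] cost/view 0.041
ALL pos [0.6001 0.2611] yawdeg -35.1 lid [-0.08] cost/view 0.037
turn [-0.002 -0.002  0.001] shift [0.01  0.051 0.996] rows 3.6
t 20.15 [0.5976 0.2542 0.1694]
```

```bash
python3 -m jog '[[0,0,0,0.01,0.051,0.25,1],[0,0,0,0.01,0.051,0.5,1],[0,0,0,0.01,0.051,0.75,1],[0,0,0,0.01,0.051,0.9,1],[0,0,0,0.01,0.051,0.9,1]]' 40 >/dev/null
python3 -m jog '[[0,0,0,0,0,0.1,1],[0,0,0,0,0,0.15,1],[0,0,0,0,0,0.15,-1],[0,0,0,0,0,0.15,-1],[0,0,0,0,0,0.15,-1],[0,0,0,0,0,0.15,-1],[0,0,0,0,0,0.15,-1]]'
python3 -m jog '[[0,0,0,0,0,-0.2,-1],[0,0,0,0,0,-0.5,-1],[0,0,0,0,0,-0.8,-1],[0,0,0,0,0,-1,-1],[0,0,0,0,0,-1,-1]]'
python3 -m jog '[[0,0,0,0,0,-0.15,-1],[0,0,0,0,0,-0.3,-1],[0,0,0,0,0,-0.35,-1],[0,0,0,0,0,-0.35,-1]]'
python3 plan.py .592 .0137 .215 80.1
```

```text
clock: 21.15
tcp_pos: [0.6032, 0.2619, 0.0158]
ee_rot: [0.301, 0.954, 0.001, 0.001]
force: [-0.2, 1.0, 1.2]
opening: 0.051
grip_force: 43.0
clock: 21.57
tcp_pos: [0.6074, 0.2631, 0.1736]
ee_rot: [0.3, 0.954, 0.004, 0.007]
force: [1.3, 0.7, -0.9]
opening: 0.0511
grip_force: 43.8
clock: 21.9
tcp_pos: [0.6034, 0.2619, 0.2191]
ee_rot: [0.301, 0.954, 0.001, 0.002]
force: [0.6, 0.5, -2.9]
opening: 0.0512
grip_force: 43.8
t 21.9 tcp [0.6034 0.2619 0.2191] j [ 0.24  0.58  1.36  0.    1.19 -0.72] F [ 0.6  0.5 -2.9] open 0.0512
turn [ 0.002  0.003 -0.279] shift [-0.886 -1.4    0.025] rows 6.0
```

```bash
python3 -m jog '[[0,0,0,-0.443,-0.7,0,-1],[0,0,0,-0.443,-0.7,0,-1],[0,0,0,-0.443,-0.7,0,-1],[0,0,0,-0.443,-0.7,0,-1]]' >/dev/null
python3 -m jog '[[0,0,-0.279,-0.443,-0.7,0,-1],[0,0,-0.279,-0.443,-0.7,0,-1],[0,0,-0.279,-0.443,-0.7,0,-1],[0,0,-0.279,-0.443,-0.7,0,-1],[0,0,-0.279,-0.443,-0.7,0,-1],[0,0,-0.279,-0.443,-0.7,0,-1],[0,0,-0.279,-0.443,-0.7,0,-1]]' >/dev/null
python3 plan.py .593 .0137 .163 80.1
```

```text
t 22.82 tcp [0.5901 0.0145 0.2159] j [-0.16  0.5   1.54  0.    1.11 -1.56] F [-0.1  0.3 -2.8] open 0.0514
turn [ 0.    -0.001 -0.001] shift [-0.021 -0.002  0.352] rows 1.3
```

```bash
python3 -m jog '[[0,0,0,-0.015,0,0.1,-1],[0,0,0,-0.015,0,0.2,-1],[0,0,0,-0.015,0,0.28,-1],[0,0,0,-0.015,0,0.33,-1],[0,0,0,-0.015,0,0.352,-1],[0,0,0,-0.015,0,0.352,-1]]'
python3 -m jog '[[0,0,0,0,0,0,1],[0,0,0,0,0,0,1],[0,0,0,0,0,0,1],[0,0,0,0,0,0,1],[0,0,0,0,0,0,1],[0,0,0,0,0,-0.2,1],[0,0,0,0,0,-0.4,1],[0,0,0,0,0,-0.4,1]]'
python3 - <<'E'
from fit import *
a=r.camera("wrist"); cv2.imwrite("pics/w7.png",np.hstack([a[40:340,80:460]]))
r.camera("scene")
tb={n:r.trace(n,"bank1") for n in("scene",)}
find("orange","bank",[.467,-.13,np.radians(70)],tr=tb,cams=("scene",))
find("green","bank",[.4,-.315,np.radians(58)],tr=tb,cams=("scene",))
E
```

```text
clock: 23.32
tcp_pos: [0.5924, 0.0141, 0.1632]
ee_rot: [0.086, 0.996, 0.0, -0.001]
force: [-0.8, -0.6, -1.7]
opening: 0.0507
grip_force: 43.9
clock: 23.98
tcp_pos: [0.5968, 0.0123, 0.2301]
ee_rot: [0.086, 0.996, -0.0, 0.006]
force: [1.5, 0.5, 1.5]
opening: 0.0856
grip_force: 0.0
orange pos [ 0.4648 -0.1332] yawdeg 69.8 lid [] cost/view 0.088
green pos [ 0.397  -0.3196] yawdeg 57.0 lid [] cost/view 0.108
```

View pics/w7.png

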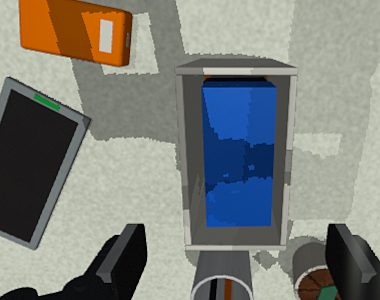

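All three cases are in the well, with blue on top at crop (240,155). For the banks I'll pick each one lying flat, turn its long axis radial, set it down and regrip it tilted.

```bash
python3 plan.py .466 -.133 .12 -20
python3 - <<'E'
import numpy as np
D=np.array([(.527,1.433,.625,.2313),(.63,1.61,.593,.1186),(.75,1.69,.578,.0381),(.49,1.54,.590,.2173),(.38,1.76,.4996,.2176),(.58,1.36,.658,.2191),(.5,1.54,.5917,.2134)])
a=D[:,0];b=D[:,0]+D[:,1];o=np.ones(len(a));z=0*o
A=np.r_[np.c_[o,z,np.sin(a),np.sin(b),np.cos(b)],np.c_[z,o,np.cos(a),np.cos(b),-np.sin(b)]]
x,res,_,_=np.linalg.lstsq(A,np.r_[D[:,2],D[:,3]],rcond=None); print(x,res)
E
```

```text
t 24.13 tcp [0.5928 0.0129 0.2245] j [-0.17  0.49  1.52 -0.    1.13 -1.56] F [-0.4  0.5 -0.4] open 0.0857
turn [-0.     0.    -0.888] shift [ 0.667 -1.103  0.696] rows 11.2
[ 0.02220417 -0.01895987  0.58213021  0.38471011  0.11730547] [2.03916884e-05]
```

```bash
python3 -m jog '[[0,0,0.556,0.6,-0.98,0,1],[0,0,0.556,0.6,-0.98,0,1],[0,0,0.556,0.6,-0.98,0,1],[0,0,0.556,0.6,-0.98,0,1],[0,0,0.556,0.6,-0.98,0,1],[0,0,0.556,0.6,-0.98,0,1],[0,0,0.556,0.6,-0.98,0,1],[0,0,0.556,0.6,-0.98,0,1]]'
python3 -m jog '[[0,0,0.556,0,0,0,1],[0,0,0.556,0,0,0.2,1],[0,0,0.556,0,0,0.4,1],[0,0,0.556,0,0,0.4,1],[0,0,0.556,0,0,0.4,1],[0,0,0.556,0,0,0.4,1],[0,0,0.556,0,0,0.4,1],[0,0,0.556,0,0,0.4,1]]'
cat > lookb.py <<'E'
from plan import *; from fit import *
# lookb.py name x y yawdeg cams
a=[float(v) for v in sys.argv[2:5]]; cams=sys.argv[5:]; n0=sys.argv[1]
for n in cams: r.camera(n)
tc={n:r.trace(n,n0) for n in cams}
for n in cams: p=find(n,"bank",[a[0],a[1],np.radians(a[2])],cams=(n,),tr=tc)
if len(cams)>1: p=find("ALL","bank",[a[0],a[1],np.radians(a[2])],cams=cams,tr=tc)
plan([p[0],p[1],.012],target_R(np.degrees(p[2])+90))
E
python3 lookb.py bank1 .466 -.133 70 wrist scene
python3 plan.py .466 -.133 .01 -20
```

```text
clock: 24.8
tcp_pos: [0.4779, -0.1165, 0.223]
ee_rot: [0.501, 0.866, -0.0, -0.001]
force: [0.2, 0.5, -0.3]
opening: 0.0853
grip_force: 0.0
clock: 25.47
tcp_pos: [0.4785, -0.1159, 0.1631]
ee_rot: [0.819, 0.574, -0.001, -0.001]
force: [0.9, -0.4, -0.7]
opening: 0.0854
grip_force: 0.0
wrist pos [ 0.468 -0.134] yawdeg 69.5 lid [] cost/view 0.04
scene pos [ 0.4655 -0.1323] yawdeg 69.1 lid [] cost/view 0.063
ALL pos [ 0.4672 -0.1333] yawdeg 68.7 lid [] cost/view 0.07
turn [-0.    -0.     0.017] shift [-0.134 -0.034  1.012] rows 3.7
t 25.67 tcp [ 0.4789 -0.1162  0.1638] j [-0.47  0.45  1.83 -0.    0.86 -0.12] F [ 0.1 -0.1  0.3] open 0.0856
turn [-0.    -0.     0.003] shift [-0.134 -0.042  1.025] rows 3.7
```

```bash
python3 -m jog '[[0,0,0.01,-0.134,-0.038,0.25,1],[0,0,0.01,-0.134,-0.038,0.5,1],[0,0,0.01,-0.134,-0.038,0.75,1],[0,0,0.01,-0.134,-0.038,0.93,1],[0,0,0.01,-0.134,-0.038,1,1],[0,0,0.01,-0.134,-0.038,1,1]]' 40 >/dev/null
python3 -m jog '[[0,0,0,0,0,0.02,-1],[0,0,0,0,0,0.02,-1],[0,0,0,0,0,0.02,-1],[0,0,0,0,0,0.02,-1],[0,0,0,0,0,0.02,-1]]'
python3 -m jog '[[0,0,0,0,0,-0.2,-1],[0,0,-0.464,0,0,-0.3,-1],[0,0,-0.464,0,0,-0.3,-1],[0,0,-0.464,0,0,-0.3,-1],[0,0,-0.464,0,0,-0.3,-1],[0,0,-0.464,0,0,-0.3,-1],[0,0,-0.464,0,0,-0.3,-1],[0,0,-0.464,0,0,-0.3,-1]]'
python3 -m jog '[[0,0,-0.464,0,0,0,-1],[0,0,-0.464,0,0,0,-1],[0,0,-0.464,0,0,0,-1],[0,0,-0.464,0,0,0,-1],[0,0,-0.464,0,0,0,-1],[0,0,-0.464,0,0,0,-1],[0,0,-0.464,0,0,0,-1]]'
python3 plan.py .466 -.133 .0125 63.5
```

```text
clock: 26.58
tcp_pos: [0.4679, -0.1338, 0.0127]
ee_rot: [0.823, 0.568, 0.001, 0.002]
force: [0.8, 0.2, 7.1]
opening: 0.0549
grip_force: 44.5
clock: 27.25
tcp_pos: [0.4667, -0.1333, 0.0565]
ee_rot: [0.566, 0.824, 0.0, 0.0]
force: [-0.4, -0.1, -3.0]
opening: 0.0549
grip_force: 44.6
clock: 27.83
tcp_pos: [0.4668, -0.1333, 0.0563]
ee_rot: [0.237, 0.972, -0.0, 0.0]
force: [0.4, -0.2, -2.0]
opening: 0.0548
grip_force: 44.6
t 27.83 tcp [ 0.4668 -0.1333  0.0563] j [-0.51  0.65  1.92 -0.    0.58 -1.6 ] F [ 0.4 -0.2 -2. ] open 0.0548
turn [-0.    0.   -0.01] shift [ 0.006 -0.001  0.292] rows 1.1
```

```bash
python3 -m jog '[[0,0,0.567,0,0,-0.1,-1],[0,0,0.567,0,0,-0.1,-1],[0,0,0.567,0,0,-0.1,-1],[0,0,0.567,0,0,-0.1,-1],[0,0,0.567,0,0,-0.1,-1],[0,0,0.567,0,0,-0.1,-1],[0,0,0.567,0,0,-0.1,-1],[0,0,0.567,0,0,-0.1,-1]]' 60
python3 -m jog '[[0,0,0.567,0,0,0,-1],[0,0,0.567,0,0,0,-1],[0,0,0.567,0,0,0,-1],[0,0,0.567,0,0,0,-1],[0,0,0.567,0,0,0,-1],[0,0,0.567,0,0,0,-1],[0,0,0.567,0,0,0,-1],[0,0,0.567,0,0,0,-1]]'
python3 plan.py .44 -.19 .014 -39.4
```

```text
clock: 28.5
tcp_pos: [0.4667, -0.1333, 0.0712]
ee_rot: [0.635, 0.773, 0.0, 0.0]
force: [-0.6, 0.2, -1.9]
opening: 0.054
grip_force: 70.8
clock: 29.17
tcp_pos: [0.4667, -0.1333, 0.0712]
ee_rot: [0.905, 0.426, -0.0, -0.0]
force: [-0.6, 0.9, -2.2]
opening: 0.0543
grip_force: 70.8
t 29.17 tcp [ 0.4667 -0.1333  0.0712] j [-0.51  0.62  1.91  0.    0.61  0.18] F [-0.6  0.9 -2.2] open 0.0543
turn [-0.     0.    -0.002] shift [-0.405  0.103  0.381] rows 2.0
```

```bash
python3 -m jog '[[0,0,0,-0.2,0.05,0.1,-1],[0,0,0,-0.4,0.103,0.2,-1],[0,0,0,-0.405,0.103,0.3,-1],[0,0,0,-0.405,0.103,0.37,-1],[0,0,0,-0.405,0.103,0.38,-1],[0,0,0,-0.405,0.103,0.38,-1]]'
python3 -m jog '[[0,0,0,0,0,0,1],[0,0,0,0,0,0,1],[0,0,0,0,0,0,1],[0,0,0,0,0,0,1],[0,0,0,0,0,-0.3,1],[0,0,0,0,0,-0.6,1],[0,0,0,0,0,-0.6,1],[0,0,0,0,0,-0.6,1]]'
python3 lookb.py bank1 .44 -.19 50.6 wrist scene
python3 plan.py .4495 -.1784 .09 -39.4 30 230.6
```

```text
clock: 29.67
tcp_pos: [0.44, -0.1896, 0.0138]
ee_rot: [0.904, 0.428, -0.0, -0.001]
force: [0.1, 0.9, -1.8]
opening: 0.0544
grip_force: 70.8
clock: 30.33
tcp_pos: [0.4421, -0.1911, 0.1069]
ee_rot: [0.904, 0.428, 0.002, 0.003]
force: [-0.2, -0.2, -1.3]
opening: 0.0852
grip_force: 0.0
wrist pos [ 0.4377 -0.1866] yawdeg 51.8 lid [] cost/view 0.077
scene pos [ 0.438  -0.1884] yawdeg 49.7 lid [] cost/view 0.077
ALL pos [ 0.438  -0.1873] yawdeg 50.3 lid [] cost/view 0.081
turn [-0.001  0.     0.004] shift [ 0.005 -0.015  0.609] rows 2.2
t 30.53 tcp [ 0.4394 -0.1895  0.1033] j [-0.64  0.55  1.91  0.    0.69  0.05] F [ 1.1  0.3 -1. ] open 0.0852
turn [-0.001 -0.333  0.   ] shift [0.1   0.005 0.089] rows 4.2
```

```bash
python3 -m jog '[[0,-0.333,0,0.1,0,0.0,1],[0,-0.333,0,0.1,0,0.0,1],[0,-0.333,0,0.1,0,0.05,1],[0,-0.333,0,0.1,0,0.05,1],[0,-0.333,0,0.1,0,0.05,1],[0,-0.333,0,0.1,0,0.05,1]]'
python3 plan.py .449 -.177 .011 -39.6 30 230.6
python3 -c "
from h import *
a=r.camera('wrist');cv2.imwrite('pics/w8.png',a)"
```

```text
clock: 31.03
tcp_pos: [0.4502, -0.1762, 0.0938]
ee_rot: [0.872, 0.415, -0.235, 0.11]
force: [-0.2, 0.8, -1.2]
opening: 0.0851
grip_force: 0.0
t 31.03 tcp [ 0.4502 -0.1762  0.0938] j [-0.32  0.7   1.76 -0.59  0.99  0.77] F [-0.2  0.8 -1.2] open 0.0851
turn [-0.001  0.001  0.006] shift [ 0.269 -0.     0.482] rows 2.0
```

View pics/w8.png

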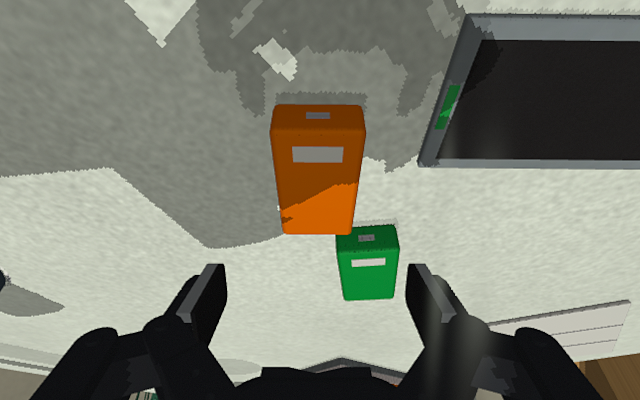

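Orange is in view at (318,170), centred between the fingers, with the wrist rolled −0.59. Next I descend and grip.

```bash
python3 -m jog '[[0,0,0,0.08,0,0.15,1],[0,0,0,0.15,0,0.27,1],[0,0,0,0.21,0,0.38,1],[0,0,0,0.25,0,0.45,1],[0,0,0,0.265,0,0.475,1],[0,0,0,0.265,0,0.475,1]]'
python3 -m jog '[[0,0,0,0,0,0,-1],[0,0,0,0,0,0,-1],[0,0,0,0,0,0,-1],[0,0,0,0,0,0,-1],[0,0,0,0,0,0,-1]]' 80
python3 -m jog '[[0,0,0,-0.2,0,-0.35,-1],[0,0,0,-0.4,0,-0.7,-1],[0,0,0,-0.5,0,-0.86,-1],[0,0,0,-0.5,0,-0.86,-1],[0,0,0,-0.5,0,-0.86,-1]]'
python3 -c "
from h import *
a=r.camera('wrist');cv2.imwrite('pics/w9.png',a[60:400,140:500])"
python3 plan.py .57 -.23 .18 -39.4 60 50.6
```

```text
clock: 31.58
tcp_pos: [0.4479, -0.1798, 0.0142]
ee_rot: [0.873, 0.412, -0.234, 0.109]
force: [-0.7, -0.3, 0.3]
opening: 0.0856
grip_force: 0.0
clock: 32.0
tcp_pos: [0.4497, -0.1796, 0.0165]
ee_rot: [0.873, 0.413, -0.233, 0.111]
force: [1.1, 1.3, 5.3]
opening: 0.0539
grip_force: 85.1
clock: 32.42
tcp_pos: [0.4516, -0.1807, 0.1693]
ee_rot: [0.874, 0.412, -0.23, 0.114]
force: [-0.1, -0.4, -3.4]
opening: 0.0538
grip_force: 85.8
t 32.47 tcp [ 0.4504 -0.1801  0.1668] j [-0.32  0.57  1.73 -0.55  1.11  0.68] F [-0.3 -0.6 -3.1] open 0.054
turn [0.005 0.997 0.001] shift [ 0.175  0.828 -0.195] rows 12.5
```

View pics/w9.png

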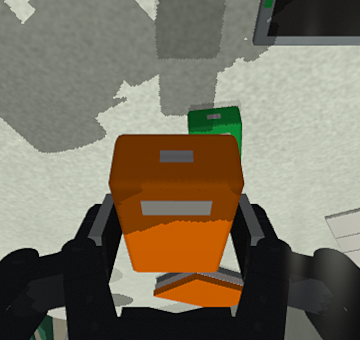

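```bash
python3 -m jog '[[0,0.5,0,0,0,0,-1],[0,0.5,0,0,0,0,-1],[0,0.5,0,0,0,0,-1],[0,0.5,0,0,0,0,-1],[0,0.5,0,0,0,0,-1],[0,0.5,0,0,0,0,-1],[0,0.5,0,0,0,0,-1],[0,0.5,0,0,0,0,-1]]'
python3 plan.py .65 -.2935 .15 -39.4 60 50.6
```

```text
clock: 33.13
tcp_pos: [0.4464, -0.1808, 0.1624]
ee_rot: [0.897, 0.421, 0.118, -0.058]
force: [-0.4, -0.2, -3.3]
opening: 0.0538
grip_force: 85.6
t 33.13 tcp [ 0.4464 -0.1808  0.1624] j [-0.79  0.44  1.9   0.35  0.85 -0.33] F [-0.4 -0.2 -3.3] open 0.0538
turn [-0.     0.499 -0.005] shift [0.259 1.525 0.148] rows 6.3
```

```bash
python3 -m jog '[[0,0.1,0,0.13,0.4,0.07,-1],[0,0.2,0,0.13,0.76,0.07,-1],[0,0.25,0,0.13,0.76,0.07,-1],[0,0.25,0,0.13,0.76,0.07,-1],[0,0.25,0,0.13,0.76,0.07,-1],[0,0.25,0,0.13,0.76,0.07,-1]]'
python3 plan.py .65 -.2935 .15 -39.4 60 50.6
```

```text
clock: 33.63
tcp_pos: [0.5492, -0.2339, 0.1572]
ee_rot: [0.856, 0.404, 0.289, -0.14]
force: [-0.8, 0.9, -2.9]
opening: 0.054
grip_force: 85.8
t 33.63 tcp [ 0.5492 -0.2339  0.1572] j [-0.9   0.65  1.67  0.72  1.11 -0.64] F [-0.8  0.9 -2.9] open 0.054
turn [-0.003  0.251 -0.002] shift [0.068 0.772 0.107] rows 3.2
```

```bash
python3 -m jog '[[0,0.1,0,0.07,0.4,0.1,-1],[0,0.2,0,0.07,0.772,0.1,-1],[0,0.251,0,0.07,0.772,0.1,-1],[0,0.251,0,0.07,0.772,0.1,-1],[0,0.251,0,0.07,0.772,0.1,-1],[0,0.251,0,0.07,0.772,0.1,-1],[0,0.251,0,0.07,0.772,0.1,-1],[0,0.251,0,0.07,0.772,0.1,-1]]'
python3 plan.py .65 -.2935 .08 -39.4 60 50.6
python3 - <<'E'
from h import *
a=r.camera("scene"); K,Q,t=cal("scene")
i=a[150:280,150:300]; cv2.imwrite("pics/s10.png",cv2.resize(i,None,fx=4.5,fy=4.5,interpolation=2))
q=r.trace("scene","bank1")
for k in q[:3]: print(k["confidence"],k["point"],k["mask"].sum())
E
```

```text
clock: 34.3
tcp_pos: [0.6509, -0.2937, 0.1558]
ee_rot: [0.782, 0.371, 0.452, -0.214]
force: [0.5, 0.6, -2.1]
opening: 0.054
grip_force: 85.9
t 34.3 tcp [ 0.6509 -0.2937  0.1558] j [-0.95  0.89  1.38  1.01  1.42 -0.73] F [ 0.5  0.6 -2.1] open 0.054
turn [-0.001 -0.     0.001] shift [-0.439 -0.006  0.25 ] rows 1.8
0.91 [188.2, 187.6] 777
0.86 [220.3, 149.8] 663
```

View pics/s10.png

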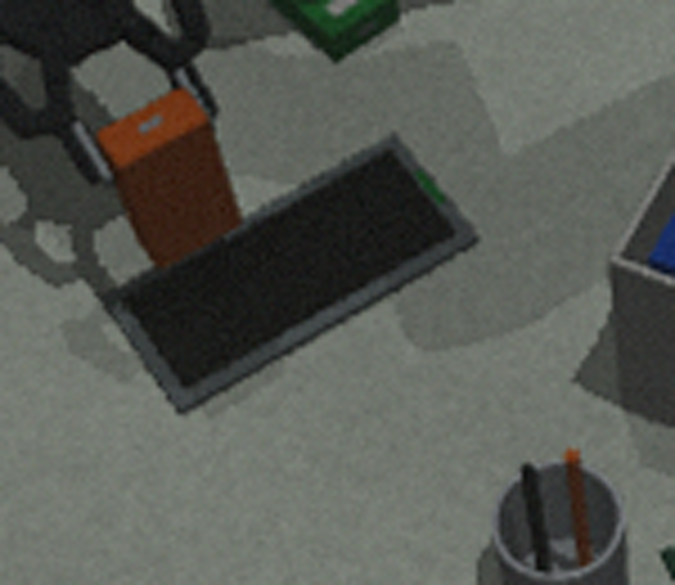

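The orange bank hangs upright above the far slot. Next I lower it gently until it touches.

```bash
python3 -m jog '[[0,0,0,-0.12,0,0.065,-1],[0,0,0,-0.23,0,0.13,-1],[0,0,0,-0.33,-0.006,0.19,-1],[0,0,0,-0.4,-0.006,0.228,-1],[0,0,0,-0.43,-0.006,0.245,-1],[0,0,0,-0.445,-0.006,0.254,-1],[0,0,0,-0.445,-0.006,0.254,-1]]'
python3 -m jog '[[0,0,0,-0.006,0,0.003,-1],[0,0,0,-0.012,0,0.007,-1],[0,0,0,-0.012,0,0.007,-1]]'
python3 -m jog '[[0,0,0,-0.006,0,0.003,-1],[0,0,0,-0.012,0,0.007,-1],[0,0,0,-0.012,0,0.007,-1]]'
```

```text
clock: 34.98
tcp_pos: [0.6503, -0.2952, 0.0771]
ee_rot: [0.782, 0.37, 0.453, -0.214]
force: [-0.2, 0.1, -2.4]
opening: 0.0539
grip_force: 86.0
clock: 35.23
tcp_pos: [0.6504, -0.2954, 0.0754]
ee_rot: [0.782, 0.37, 0.453, -0.214]
force: [-0.4, -0.0, -2.6]
opening: 0.0542
grip_force: 86.0
clock: 35.48
tcp_pos: [0.6504, -0.2953, 0.0734]
ee_rot: [0.782, 0.37, 0.453, -0.214]
force: [-1.4, -0.5, 0.3]
opening: 0.0539
grip_force: 86.1
```

```bash
python3 -m jog '[[0,0,0,-0.005,0,0.003,-1],[0,0,0,-0.005,0,0.003,-1],[0,0,0,-0.005,0,0.003,1],[0,0,0,-0.005,0,0.003,1],[0,0,0,-0.005,0,0.003,1],[0,0,0,-0.005,0,0.003,1],[0,0,0,-0.005,0,0.003,1]]' 20
python3 -m jog '[[0,0,0,0,0,-0.1,1],[0,0,0,0,0,-0.25,1],[0,0,0,0,0,-0.45,1],[0,0,0,0,0,-0.7,1],[0,0,0,0,0,-0.9,1],[0,0,0,0,0,-0.9,1]]'
python3 - <<'E'
from h import *
cv2.imwrite("pics/w11.png",np.hstack([r.camera("wrist")[:,100:500],cv2.resize(r.camera("scene")[140:280,140:280],(400,400),interpolation=2)]))
E
python3 plan.py .398 -.319 .12 -33 30 237
```

```text
clock: 36.07
tcp_pos: [0.6502, -0.2949, 0.0715]
ee_rot: [0.783, 0.37, 0.453, -0.214]
force: [0.2, 0.1, -0.1]
opening: 0.0857
grip_force: 0.0
clock: 36.57
tcp_pos: [0.5738, -0.3933, 0.1426]
ee_rot: [0.784, 0.37, 0.454, -0.208]
force: [0.9, -1.0, 0.2]
opening: 0.0854
grip_force: 0.0
t 36.67 tcp [ 0.5749 -0.388   0.1401] j [-1.11  0.94  1.31  0.91  1.53 -0.78] F [ 0.8  0.2 -0.4] open 0.0853
turn [ 0.023 -0.999 -0.078] shift [-0.312 -1.203 -0.278] rows 12.6
```

View pics/w11.png

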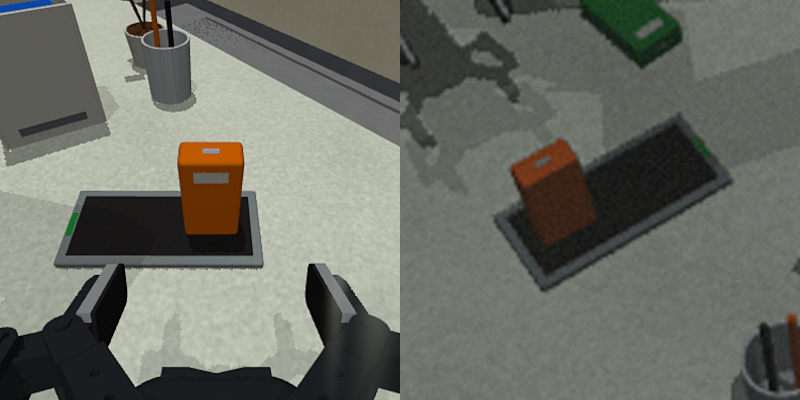

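Orange stands square on the pad. Now I move over green.

```bash
python3 -m jog '[[0,-0.05,0,-0.02,-0.3,-0.15,1],[0,-0.2,0,-0.1,-0.6,-0.2,1],[0,-0.333,0,-0.1,-0.6,-0.2,1],[0,-0.333,0,-0.1,-0.6,-0.2,1],[0,-0.333,0,-0.1,-0.6,-0.2,1],[0,-0.333,0,-0.1,-0.6,-0.2,1],[0,-0.333,0,-0.1,-0.6,-0.2,1]]' 
python3 plan.py .398 -.319 .19 -33
```

```text
clock: 37.25
tcp_pos: [0.4858, -0.3524, 0.1412]
ee_rot: [0.872, 0.414, 0.236, -0.112]
force: [0.3, -0.3, -0.2]
opening: 0.0853
grip_force: 0.0
t 37.25 tcp [ 0.4858 -0.3524  0.1412] j [-1.06  0.68  1.58  0.54  1.16 -0.66] F [ 0.3 -0.3 -0.2] open 0.0853
turn [ 0.018 -0.336 -0.068] shift [-0.007 -0.594 -0.381] rows 4.3
```

```bash
python3 -m jog '[[0.018,-0.336,-0.068,0,-0.3,-0.38,1],[0.018,-0.336,-0.068,0,-0.594,-0.38,1],[0.018,-0.336,-0.068,0,-0.594,-0.38,1],[0.018,-0.336,-0.068,0,-0.594,-0.38,1],[0.018,-0.336,-0.068,0,-0.594,-0.38,1],[0.018,-0.336,-0.068,0,-0.594,-0.38,1],[0.018,-0.336,-0.068,0,-0.594,-0.38,1]]' 
python3 lookb.py bank2 .398 -.319 57 wrist
python3 plan.py .406 -.306 .09 -33 30 237
```

```text
clock: 37.83
tcp_pos: [0.398, -0.3194, 0.1892]
ee_rot: [0.879, 0.476, -0.0, -0.001]
force: [0.3, 0.1, -0.5]
opening: 0.0858
grip_force: 0.0
wrist pos [ 0.3994 -0.3203] yawdeg 58.3 lid [] cost/view 0.034
turn [-0.001  0.    -0.017] shift [0.007 0.01  1.182] rows 4.3
t 37.93 tcp [ 0.3977 -0.3205  0.1892] j [-0.9   0.44  1.76 -0.    0.95 -0.32] F [-0.2 -0.3  0.5] open 0.0854
turn [-0.002 -0.333 -0.002] shift [ 0.111 -0.006  0.662] rows 4.2
```

```bash
python3 -m jog '[[0,-0.333,-0.008,0.11,0.003,0.2,1],[0,-0.333,-0.008,0.11,0.003,0.4,1],[0,-0.333,-0.008,0.11,0.003,0.6,1],[0,-0.333,-0.008,0.11,0.003,0.6,1],[0,-0.333,-0.008,0.11,0.003,0.6,1],[0,-0.333,-0.008,0.11,0.003,0.6,1]]'
python3 plan.py .4073 -.3073 .0135 -32.3 30 237.7
```

```text
clock: 38.43
tcp_pos: [0.4071, -0.3044, 0.0968]
ee_rot: [0.845, 0.467, -0.23, 0.121]
force: [-0.6, -0.0, -0.4]
opening: 0.0854
grip_force: 0.0
t 38.43 tcp [ 0.4071 -0.3044  0.0968] j [-0.57  0.67  1.83 -0.76  0.81  0.58] F [-0.6 -0.  -0.4] open 0.0854
turn [-0.005  0.002  0.003] shift [0.265 0.017 0.488] rows 2.0
```

```bash
python3 -m jog '[[0,0,0,0.08,0.01,0.15,1],[0,0,0,0.15,0.015,0.27,1],[0,0,0,0.21,0.015,0.38,1],[0,0,0,0.25,0.015,0.45,1],[0,0,0,0.263,0.015,0.48,1],[0,0,0,0.263,0.015,0.48,1],[0,0,0,0.263,0.015,0.48,1]]'
python3 -m jog '[[0,0,0,0,0,0,-1],[0,0,0,0,0,0,-1],[0,0,0,0,0,0,-1],[0,0,0,0,0,0,-1],[0,0,0,0,0,0,-1]]' 80
python3 -m jog '[[0,0,0,-0.2,0,-0.35,-1],[0,0,0,-0.4,0,-0.7,-1],[0,0,0,-0.5,0,-0.86,-1],[0,0,0,-0.5,0,-0.86,-1],[0,0,0,-0.5,0,-0.86,-1]]'
python3 -m jog '[[0,0.5,0,0,0,0,-1],[0,0.5,0,0,0,0,-1],[0,0.5,0,0,0,0,-1],[0,0.5,0,0,0,0,-1],[0,0.5,0,0,0,0,-1],[0,0.5,0,0,0,0,-1],[0,0.5,0,0,0,0,-1],[0,0.5,0,0,0,0,-1]]'
python3 plan.py .571 -.228 .155 -39.4 60 50.6
```

```text
clock: 39.02
tcp_pos: [0.4077, -0.3103, 0.0184]
ee_rot: [0.847, 0.464, -0.228, 0.123]
force: [0.1, -0.1, 0.1]
opening: 0.0856
grip_force: 0.0
clock: 39.43
tcp_pos: [0.4084, -0.3094, 0.0196]
ee_rot: [0.846, 0.465, -0.228, 0.125]
force: [1.1, 1.8, 5.1]
opening: 0.0538
grip_force: 83.7
clock: 39.85
tcp_pos: [0.411, -0.311, 0.1729]
ee_rot: [0.847, 0.464, -0.226, 0.129]
force: [0.7, -0.6, -1.8]
opening: 0.0535
grip_force: 85.5
clock: 40.52
tcp_pos: [0.4066, -0.3113, 0.1661]
ee_rot: [0.87, 0.475, 0.113, -0.064]
force: [-0.4, -0.5, -2.5]
opening: 0.0535
grip_force: 85.3
t 40.52 tcp [ 0.4066 -0.3113  0.1661] j [-1.01  0.5   1.76  0.28  1.02 -0.6 ] F [-0.4 -0.5 -2.5] open 0.0535
turn [-0.049  0.5    0.059] shift [1.005 0.622 0.342] rows 6.4
```

```bash
python3 -m jog '[[0,0.1,0,0.3,0.2,0.1,-1],[0,0.2,0,0.5,0.31,0.15,-1],[0,0.25,0,0.5,0.31,0.15,-1],[0,0.25,0,0.5,0.31,0.15,-1],[0,0.25,0,0.5,0.31,0.15,-1],[0,0.25,0,0.5,0.31,0.15,-1]]'
python3 plan.py .568 -.2305 .155 -39.4 60 50.6
```

```text
clock: 41.02
tcp_pos: [0.4887, -0.2677, 0.1641]
ee_rot: [0.831, 0.456, 0.279, -0.156]
force: [-0.3, -0.5, -1.6]
opening: 0.0537
grip_force: 85.4
t 41.02 tcp [ 0.4887 -0.2677  0.1641] j [-1.01  0.64  1.67  0.62  1.23 -0.77] F [-0.3 -0.5 -1.6] open 0.0537
turn [-0.061  0.252  0.049] shift [0.356 0.314 0.345] rows 3.3
```

```bash
python3 -m jog '[[-0.03,0.1,0.02,0.2,0.15,0.15,-1],[-0.061,0.2,0.049,0.356,0.314,0.345,-1],[-0.061,0.252,0.049,0.356,0.314,0.345,-1],[-0.061,0.252,0.049,0.356,0.314,0.345,-1],[-0.061,0.252,0.049,0.356,0.314,0.345,-1],[-0.061,0.252,0.049,0.356,0.314,0.345,-1],[-0.061,0.252,0.049,0.356,0.314,0.345,-1],[-0.061,0.252,0.049,0.356,0.314,0.345,-1]]'
python3 plan.py .568 -.2305 .0775 -39.4 60.2 50.6
python3 - <<'E'
from h import *
cv2.imwrite("pics/s12.png",cv2.resize(r.camera("scene")[120:270,150:300],(600,600),interpolation=2))
E
```

```text
clock: 41.68
tcp_pos: [0.5691, -0.2315, 0.1572]
ee_rot: [0.782, 0.371, 0.453, -0.212]
force: [0.1, -0.6, -1.8]
opening: 0.0532
grip_force: 85.5
t 41.68 tcp [ 0.5691 -0.2315  0.1572] j [-1.    0.8   1.66  1.01  1.35 -0.92] F [ 0.1 -0.6 -1.8] open 0.0532
turn [0.001 0.002 0.003] shift [-0.46  -0.013  0.266] rows 1.9
```

View pics/s12.png

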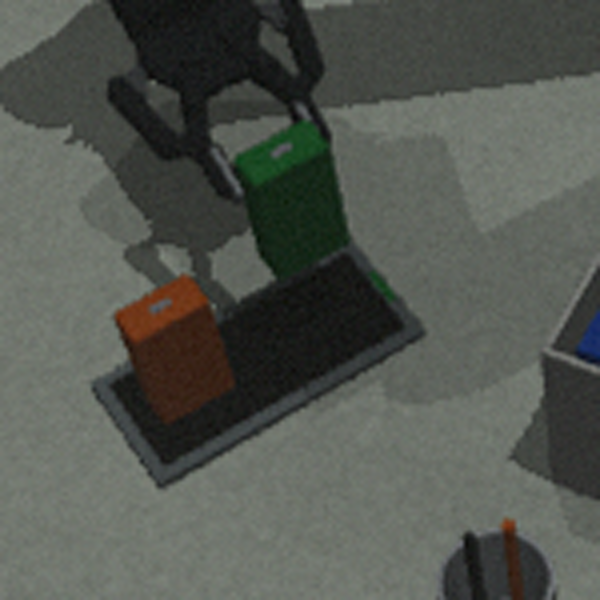

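Green hangs upright over the near slot and orange still stands. Next I lower it.

```bash
python3 -m jog '[[0,0,0,-0.12,0,0.065,-1],[0,0.002,0,-0.23,0,0.13,-1],[0,0.002,0,-0.33,-0.01,0.19,-1],[0,0.002,0,-0.4,-0.01,0.23,-1],[0,0.002,0,-0.44,-0.01,0.255,-1],[0,0.002,0,-0.46,-0.01,0.266,-1],[0,0.002,0,-0.46,-0.01,0.266,-1]]'
python3 -m jog '[[0,0,0,-0.006,0,0.003,-1],[0,0,0,-0.009,0,0.005,-1],[0,0,0,-0.009,0,0.005,-1]]'
python3 -m jog '[[0,0,0,-0.006,0,0.003,-1],[0,0,0,-0.009,0,0.005,-1],[0,0,0,-0.009,0,0.005,-1]]'
```

```text
clock: 42.32
tcp_pos: [0.5681, -0.2305, 0.0761]
ee_rot: [0.782, 0.37, 0.455, -0.214]
force: [-0.2, -1.0, -2.3]
opening: 0.0536
grip_force: 85.6
clock: 42.57
tcp_pos: [0.5682, -0.2308, 0.0753]
ee_rot: [0.782, 0.37, 0.455, -0.213]
force: [0.1, -0.3, -1.5]
opening: 0.0535
grip_force: 85.6
clock: 42.82
tcp_pos: [0.5682, -0.2306, 0.0739]
ee_rot: [0.781, 0.37, 0.455, -0.213]
force: [-0.6, -1.4, 0.9]
opening: 0.0534
grip_force: 85.6
```

```bash
python3 -m jog '[[0,0,0,-0.005,0,0.003,-1],[0,0,0,-0.005,0,0.003,-1],[0,0,0,-0.005,0,0.003,1],[0,0,0,-0.005,0,0.003,1],[0,0,0,-0.005,0,0.003,1],[0,0,0,-0.005,0,0.003,1],[0,0,0,-0.005,0,0.003,1]]' 20
python3 -m jog '[[0,0,0,0,0,-0.1,1],[0,0,0,0,0,-0.25,1],[0,0,0,0,0,-0.45,1],[0,0,0,0,0,-0.7,1],[0,0,0,0,0,-0.95,1],[0,0,0,0,0,-0.95,1],[0,0,0,0,0,-0.95,1],[0,0,0,0,0,-0.95,1]]'
python3 - <<'E'
from h import *
a=r.camera("wrist"); b=r.camera("scene"); t=r.camera("top")
cv2.imwrite("pics/f13.png",np.hstack([cv2.resize(a,(384,240)),cv2.resize(b[110:340,140:500],(384,240))]))
cv2.imwrite("pics/f13.png",np.vstack([np.hstack([cv2.resize(a,(400,300)),cv2.resize(t[110:320,200:480],(400,300),interpolation=2)]),np.hstack([cv2.resize(b[140:290,140:340],(400,300),interpolation=2),cv2.resize(b[140:320,240:480],(400,300),interpolation=2)])]))
E
```

```text
clock: 43.4
tcp_pos: [0.568, -0.2304, 0.0721]
ee_rot: [0.782, 0.37, 0.455, -0.214]
force: [-0.3, -0.2, -0.1]
opening: 0.0858
grip_force: 0.0
clock: 44.07
tcp_pos: [0.4887, -0.3262, 0.1431]
ee_rot: [0.782, 0.369, 0.455, -0.213]
force: [0.2, 0.5, -0.4]
opening: 0.0853
grip_force: 0.0
```

View pics/f13.png

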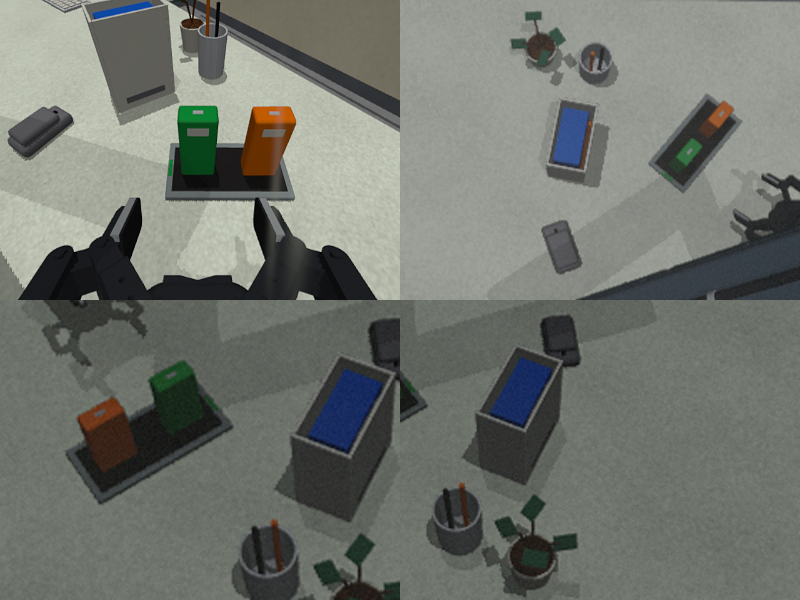

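The final view shows both banks upright on the pad, the blue case flat in the well just below the rim, and the mouse, plant and cup where they were.

```bash
python3 -c "
from plant import r
print(r.hand_in())"
```

```text
the job is handed in; nothing more can be done
None
```

Job handed in at about 44 s: all three cases are shut and stacked lid-up in the tidy, both power banks stand upright on the charging pad, and I left the mouse, plant and pen cup alone (the hand-in returned no verdict).

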